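# Stand the carving gouges up in the stand of their colour

## Task

Put the three carving gouges away: stand each one in a bay of the tool stand that matches the colour of its handle (dark brown or pale), one to a bay, handle down and cutting edge up. Lower each one gently until you feel the cork at the bottom of the bay, then let go: do not drop it or ram it in. Leave everything else on the bench, the red-handled knife too, where it is.

Things in the scene. Friction and masses are not known exactly. Their poses are not given: they have to be found in the camera images.
- dark_gouge_a: Gouge, dark brown handle, 14 mm edge: 170 mm long, 0.1 kg, lying flat, edge towards the robot. Octagonal handle 100 mm long, 36 mm across flats, side flats upright; then a 9 mm steel shank. Origin: centre of the butt (the handle's free end), on the axis, 18 mm above the bench; +x along the axis to the cutting edge (handle 0 to 100 mm, edge at 170 mm, mass centre near 60 mm)
- dark_gouge_b: Second gouge, dark brown handle, 9 mm edge: 170 mm long, 0.1 kg, lying flat, edge towards the robot. Octagonal handle 100 mm long, 36 mm across flats, side flats upright; then a 9 mm steel shank. Origin: centre of the butt (the handle's free end), on the axis, 18 mm above the bench; +x along the axis to the cutting edge (handle 0 to 100 mm, edge at 170 mm, mass centre near 60 mm)
- pale_gouge: Gouge, pale yellowish handle, 12 mm edge: 170 mm long, 0.1 kg, lying flat, edge towards the robot. Octagonal handle 100 mm long, 36 mm across flats, side flats upright; then a 9 mm steel shank. Origin: centre of the butt (the handle's free end), on the axis, 18 mm above the bench; +x along the axis to the cutting edge (handle 0 to 100 mm, edge at 170 mm, mass centre near 60 mm)
- dark_stand: Dark brown stand fixed to the bench, 72 (x) by 137 (y) by 72 mm high. Two square bays 52 x 52 mm, open at the top, centred at y = +32.5 and -32.5 mm; walls 10 mm, divider 13 mm. Each bay has its own firm cork bottom (gives 1 mm) at an unknown height, 10 to 46 mm above the bench, to be found by feel. Origin: centre of the underside, z up
- pale_stand: Pale yellowish stand fixed to the bench, 72 (x) by 137 (y) by 72 mm high. Two square bays 52 x 52 mm, open at the top, centred at y = +32.5 and -32.5 mm; walls 10 mm, divider 13 mm. Each bay has its own firm cork bottom (gives 1 mm) at an unknown height, 10 to 46 mm above the bench, to be found by feel. Origin: centre of the underside, z up
- red_knife: Bystander: small knife with a red octagonal handle (85 x 20 mm), lying nearer the robot than the gouges' edges; origin under the handle's middle
- carved_bird: Bystander: pale wooden bird, 120 mm long, 80 mm high; origin under its middle
- mallet: Bystander: round wooden mallet standing on its head, 88 mm across, 230 mm high; origin under its centre
- oil_bottle: Bystander: amber bottle with a black cap, 52 mm across, 130 mm high; origin under its centre
- limewood_blank: Bystander: pale wood block 130 x 70 x 50 mm; origin under its centre
- sanding_block: Bystander: cork sanding block 90 x 50 x 30 mm; origin under its centre
There are look-alikes about, which are no part of the job. Leave any blue or purple look-alike of the dark_gouge_b alone.

How it is judged:
At the end, for the whole second after the job is handed in: Both dark-handled gouges stand in bays of the dark stand and the pale-handled one in a bay of the pale stand: butt inside the stand and less than 60 mm above its underside, axis within 0.65 rad (37 degrees) of upright with the cutting edge up, at rest (under 0.03 m/s) and let go (x of dark_gouge_a in the frame of dark_stand between -0.036 and 0.036 m and y of dark_gouge_a in the frame of dark_stand between -0.068 and 0.068 m and z of each of dark_gouge_a, dark_gouge_b in the frame of dark_stand below 0.06 m and angle between each of dark_gouge_a, dark_gouge_b, pale_gouge's own x axis and vertical below 0.65 rad and linear speed of each of dark_gouge_a, dark_gouge_b, pale_gouge below 0.03 m/s and contact force between each of dark_gouge_a, dark_gouge_b, pale_gouge and the fingers below 0.1 N and x of dark_gouge_b in the frame of dark_stand between -0.036 and 0.036 m and y of dark_gouge_b in the frame of dark_stand between -0.068 and 0.068 m and x of pale_gouge in the frame of pale_stand between -0.036 and 0.036 m and y of pale_gouge in the frame of pale_stand between -0.068 and 0.068 m and z of pale_gouge in the frame of pale_stand below 0.06 m); the robot touches nothing.
It fails at once if a dark gouge was let fall or flung (loose and faster than 0.3 m/s) (linear speed of dark_gouge_a above 0.3 m/s and contact force between dark_gouge_a and the fingers below 0.05 N).
It fails at once if a dark gouge was let fall or flung (loose and faster than 0.3 m/s) (linear speed of dark_gouge_b above 0.3 m/s and contact force between dark_gouge_b and the fingers below 0.05 N).
It fails at once if the pale gouge was let fall or flung (loose and faster than 0.3 m/s) (linear speed of pale_gouge above 0.3 m/s and contact force between pale_gouge and the fingers below 0.05 N).
It fails at once if a gouge was rammed into a stand (over 20 N) (contact force between any of dark_gouge_a, dark_gouge_b, pale_gouge and dark_stand above 20 N or contact force between any of dark_gouge_a, dark_gouge_b, pale_gouge and pale_stand above 20 N).
It fails at once if a bystander was shifted more than 20 mm (distance of any of red_knife, carved_bird, mallet, oil_bottle, limewood_blank, sanding_block from where it was at the start of the episode above 0.02 m).
It also fails if it takes over 72 s, if anything falls off the work surface, if the arm or the gripper's body presses on something with over 40 N, if the wrist force passes 120 N, or if a joint passes its speed limit or range.

## Robot

A 6-joint arm with a two-finger parallel gripper is mounted at the origin on the work surface. World frame = base frame: x ahead of the robot, y to its left, z up, the work surface at z = 0. Lengths are in m, angles in rad, forces in N, time in s.
With the tool pointing down it reaches from about 0.325 to 0.775 m from the base axis. Payload 5.5 kg.
Tool frame: the origin (TCP) lies between the finger pads; the fingertips stand 25 mm ahead of it and the grasp point (between the pads) lies 6 mm ahead of it; z points along the fingers, y is the direction in which the jaws open and shut (so a half turn about z gives the same grasp; the last joint's range is limited). The gripper opens to 88 mm and grips with 3 to 60 N. Pads are 20 mm wide; open, the fingers measure 115 mm over their backs; the gripper's body (75 mm by 178 mm) begins 61 mm behind the grasp point.
Start: joints at [-1.312, 0.091, 1.231, -0, 1.82, -0.057], TCP at [0.186, -0.57, 0.248] pointing down, gripper open.
Joint ranges: [-2.87, 2.87], [-0.86, 2.18], [0.17, 2.46], [-1.51, 4.65], [0.06, 2.69], [-2.65, 2.65]. Speed limits (rad/s): [2.57, 2.57, 3.01, 3.14, 3.14, 3.14].

## Interface

Orientations are given as a rotation vector (axis times angle).
In Python, from bench import bot, imaging gives the robot as it stands. The module is installed in compiled form; this text tells all that it offers.
- The arm moves only by the tool send_rows, never from a script. Its argument "commands" is a list of rows, each an object of numbers: "tx", "ty", "tz": the shift along the tool's x, y, z in mm; "ax", "ay", "az": the turn, a rotation vector about the tool's x, y, z in rad; "jaw": the closure, from -1 (fully open) to 1 (shut), so that 0 is half open. In form: [{"tx": .., "ty": .., "tz": .., "ax": .., "ay": .., "az": .., "jaw": ..}, ...]. A call has 1 to 10 rows; each row is the pose to reach, as a shift and turn from the pose commanded when the call began, along the tool's axes at that moment; what a row does not reach only later rows make up. A row lasts 1/10 s, in which the tool goes at most 50 mm and 8.59 degrees, less where a joint would pass 70% of its speed; a pose out of reach is approached as far as the arm can. A call with a gripper value outside its range is refused whole. The fingers move at their own pace and stop on an object; the grip force is fixed at half the most. Time passes only in rows, so rows that repeat a pose let the fingers close. It gives the time, the measured TCP pose, the force and the opening at its end, in the units of the state.
- bot.sense(): the state, without advancing time (a new reading comes with each control period).
- imaging.get_image(name): name is "side" or "top"; returns a dict with "image" (480x640x3 uint8, blue, green, red), "depth" (480x640 float32, m along the optical axis (not along the pixel's ray), 0 where there is no reading), "fovy" (degrees; the focal length in pixels is half the picture's height over the tangent of half this angle, whatever the lens; pixels are square), "cx", "cy" (the principal point, pixels), "cam_to_world" (4x4, takes a point from camera to world coordinates). Camera axes: x right, y up, looking along -z (the intrinsics and any distortion apply to the point x, -y, -z); pixel columns grow to the right and rows downward; lengths in m; the calibration is good to about 2 mm. A picture is of the moment at which its call begins.
- bot.close_job(): hands the job in, once; it reports no verdict.
The state is a dict: "t": time; "joints": joint angles; "qd": joint speeds; "tau": joint torques, N m; "eef_pos": TCP position; "tcp_rot": TCP orientation; "ft_force": force on the tool from outside, world axes, zero at the start; "wrist_torque": the same for the moment, N m; "grip_width": finger opening in m.
Only numpy, scipy, OpenCV 4.12 (cv2) and the standard library are available. Lean on these libraries where they do the work, as an engineer would, in place of code of your own. Each camera call takes 0.05 s, during which the arm holds its last target. There are 200 camera calls.

## Working session

There is one attempt and no reset: what is moved stays moved. The work goes in short steps, Python scripts to look and compute and a tool call to move; the robot and the scene stay as the last step left them, time stands still between calls to the robot, and variables do not carry over. Pictures are saved under pics/ and viewed, about 8 in all and at most 12, crops included, and the job is handed in when it is done.

Besides the shell and the picture viewer there is one more tool, called after "Request:" by a JSON object that holds its "op" and its "data". send_rows: Moves the arm, as the interface text tells. Its arguments: {"type":"object","properties":{"commands":{"type":"array"}},"required":["commands"]}

```bash
mkdir -p pics; cat > h.py <<'E'
import numpy as np, cv2
from bench import bot, imaging
def cap(n):
    d=imaging.get_image(n); return d
def pts(d):
    h,w=d['depth'].shape; f=h/2/np.tan(np.radians(d['fovy'])/2)
    u,v=np.meshgrid(np.arange(w),np.arange(h)); z=d['depth']
    P=np.stack([(u-d['cx'])/f*z,-(v-d['cy'])/f*z,-z,np.ones_like(z)],-1)
    W=P@np.array(d['cam_to_world']).T
    W[z<=0]=np.nan
    return W[...,:3]
E
python3 - <<'E'
from h import *
for n in('top','side'):
    d=cap(n); cv2.imwrite(f'pics/{n}0.png',d['image']); np.savez(f'{n}0.npz',**d)
    print(n,[k for k in d],d['fovy'],d['cx'],d['cy'],np.round(d['cam_to_world'],3).tolist())
s=bot.sense(); print(s)
E
```

```text
top ['image', 'depth', 'fovy', 'cx', 'cy', 'cam_to_world'] 43.20277854453664 316.4540864069698 239.8265030930375 [[-0.016, 0.982, -0.189, 0.237], [-1.0, -0.013, 0.018, 0.109], [0.015, 0.189, 0.982, 1.547], [0.0, 0.0, 0.0, 1.0]]
side ['image', 'depth', 'fovy', 'cx', 'cy', 'cam_to_world'] 44.59233505347488 316.30282334841183 238.87977335935216 [[-0.999, 0.036, -0.013, 0.487], [-0.033, -0.617, 0.786, 1.282], [0.021, 0.786, 0.618, 0.97], [0.0, 0.0, 0.0, 1.0]]
{'t': 0.1, 'joints': array([-1.31167696e+00,  9.17875583e-02,  1.23177365e+00,  2.05034821e-05,
        1.81980504e+00, -5.66573667e-02]), 'qd': array([-6.31206630e-04,  1.28614653e-04, -2.63325416e-03, -6.56644016e-05,
        8.34652405e-04,  3.85674315e-04]), 'tau': array([ 1.85604345e-03, -4.47853088e+01, -4.07571852e+01,  6.99286605e-02,
        2.83788174e-02, -1.20086588e-04]), 'eef_pos': array([ 0.18630342, -0.57010405,  0.24661291]), 'tcp_rot': array([-3.10077016e+00, -4.93692680e-01,  2.50341943e-04]), 'ft_force': array([-0.564259  ,  0.40706387,  0.51575828]), 'wrist_torque': array([ 0.01183378, -0.00584718,  0.01487422]), 'grip_width': 0.08737875555640252}
```

View pics/top0.png

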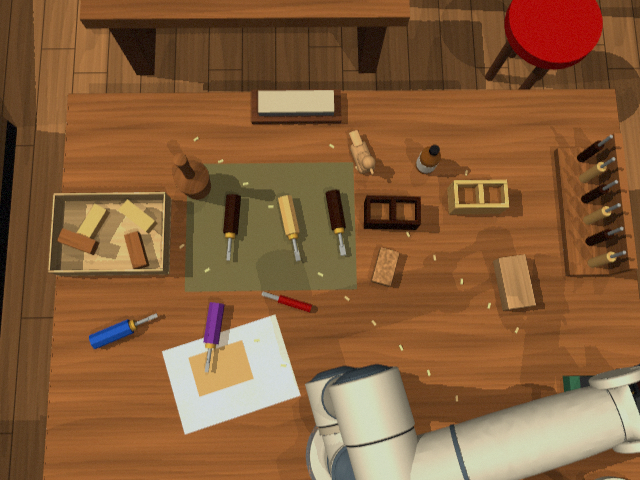

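View pics/side0.png

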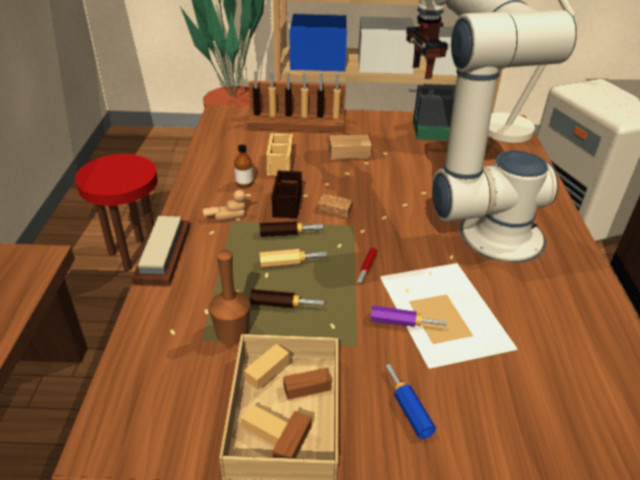

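The top view shows the dark gouges at about (232,225) and (338,222), with the pale one at (290,228). The dark stand is at (392,212), the pale stand at (481,195), and the knife at (288,301). The blue and purple look-alikes are off to the lower left. The side view agrees. Next I measure positions from both views.

```bash
cat > meas.py <<'E'
from h import *
d={n:dict(np.load(f'{n}0.npz')) for n in('top','side')}
W={n:pts(d[n]) for n in d}
t=W['top']; mat=t[270:285,200:340].reshape(-1,3); print('mat z',np.nanmedian(mat[:,2]),'noise',np.nanstd(mat[:,2]))
ms=W['side'][250:330,330:350].reshape(-1,3); print('mat z side',np.nanmedian(ms[:,2]),np.nanstd(ms[:,2]))
rois=dict(darkL=(215,185,250,270),pale=(272,188,308,270),darkR=(322,182,353,262))
for k,(a,b,c,e) in rois.items():
    m=np.zeros(t.shape[:2],bool); m[b:e,a:c]=1
    H=m&(t[...,2]>.022)&(t[...,2]<.06)      # handle: top surfaces
    P=t[H]; c0=np.median(P,0); 
    (cx,cy),(w,h),an=cv2.minAreaRect((P[:,:2]*1000).astype(np.float32))
    q=P[:,:2]-P[:,:2].mean(0); ax=np.linalg.svd(q,full_matrices=False)[2][0]; ax*=-np.sign(ax[0])
    s=q@ax; print(k,'n',H.sum(),'ctr',P[:,:2].mean(0).round(4),'axis yaw',np.degrees(np.arctan2(ax[1],ax[0])).round(1),'rect',round(cx),round(cy),round(w),round(h),'ext',(np.percentile(s,[1,99])*1e3).round(),'z',np.percentile(P[:,2],[50,95]).round(4),'butt',(P[:,:2].mean(0)+ax*np.percentile(s,1)).round(4))
    # side view of the same thing by box in world
    S=W['side']; b0=P[:,:2].min(0)-.01; b1=P[:,:2].max(0)+.01
    M=(S[...,0]>b0[0])&(S[...,0]<b1[0])&(S[...,1]>b0[1])&(S[...,1]<b1[1])&(S[...,2]>.022)&(S[...,2]<.06)
    Q=S[M]; print('   side n',M.sum(),'ctr',Q[:,:2].mean(0).round(4),'z95',np.percentile(Q[:,2],95).round(4))
for k,(a,b,c,e) in dict(dark=(355,185,430,238),pale=(440,165,520,222)).items():
    m=np.zeros(t.shape[:2],bool); m[b:e,a:c]=1
    H=m&(t[...,2]>.062)&(t[...,2]<.085); P=t[H]
    r=cv2.minAreaRect((P[:,:2]*1000).astype(np.float32)); print(k,H.sum(),r,'z',np.median(P[:,2]))
    S=W['side'];M=(np.hypot(S[...,0]-r[0][0]/1e3,S[...,1]-r[0][1]/1e3)<.085)&(S[...,2]>.062)&(S[...,2]<.085)
    print('   side',cv2.minAreaRect((S[M][:,:2]*1000).astype(np.float32)),np.median(S[M][:,2]))
for k,(a,b,c,e) in dict(mallet=(170,150,212,200),bird=(345,130,378,176),bottle=(415,145,442,175),sand=(370,243,402,290),knife=(260,288,316,315),blank=(495,252,540,314)).items():
    P=t[b:e,a:c].reshape(-1,3);P=P[P[:,2]>.012]; print(k,P.min(0).round(3),P.max(0).round(3))
E
python3 meas.py
```

```text
mat z 0.0004482747744325444 noise 0.00350462564802678
mat z side 0.0014787388387236255 0.0020579873037727416
darkL n 618 ctr [0.5914 0.2983] axis yaw 176.0 rect 567 301 37 170 ext [-59.  99.] z [0.0322 0.0398] butt [0.6501 0.2942]
   side n 616 ctr [0.5931 0.308 ] z95 0.039
pale n 604 ctr [0.5872 0.1503] axis yaw -168.5 rect 562 145 170 36 ext [-58.  97.] z [0.0321 0.0402] butt [0.6445 0.1619]
   side n 505 ctr [0.5867 0.1595] z95 0.039
darkR n 600 ctr [0.6004 0.0297] axis yaw -171.4 rect 576 26 172 36 ext [-59. 102.] z [0.0324 0.0398] butt [0.6585 0.0385]
   side n 440 ctr [0.5993 0.0384] z95 0.0388
dark 789 ((596.3309326171875, -112.15983581542969), (136.67507934570312, 74.34612274169922), 88.06430053710938) z 0.07145396149845684
   side ((596.4118041992188, -109.65229797363281), (148.05841064453125, 72.23212432861328), 88.0073013305664) 0.07152121778486559
pale 806 ((634.5813598632812, -334.9717102050781), (75.03297424316406, 139.80450439453125), 1.1015586853027344) z 0.07099002525235731
   side ((635.2515869140625, -332.89337158203125), (73.3764877319336, 152.59381103515625), 0.015167652629315853) 0.07147907053985669
mallet [0.639 0.349 0.012] [0.727 0.46  0.234]
bird [ 0.695 -0.075  0.012] [ 0.823 -0.01   0.085]
bottle [ 0.705 -0.236  0.012] [ 0.758 -0.184  0.138]
sand [ 0.409 -0.128  0.013] [ 0.508 -0.058  0.039]
knife [0.349 0.097 0.012] [0.401 0.218 0.028]
blank [ 0.345 -0.46   0.012] [ 0.481 -0.372  0.062]
```

```bash
cat > plan.py <<'E'
from h import *
from scipy.spatial.transform import Rotation as Ro
D=.088; ZG=.025
G=dict(pale=((.6445,.162),-168.5),darkR=((.6585,.0385),-171.4),darkL=((.650,.294),176.0))
def R(head,sgn,tilt=45):   # head deg, sgn -1: y_t right (j6>0), +1: y_t left
    h=np.radians(head);t=np.radians(tilt)
    z=np.array([np.cos(h)*np.cos(t),np.sin(h)*np.cos(t),-np.sin(t)])
    y=sgn*np.array([-np.sin(h),np.cos(h),0]); return np.c_[np.cross(y,z),y,z]
def grasp(k,sgn,back=0):
    (bx,by),yaw=G[k]; g=np.radians(yaw); r=R(yaw+180,sgn)
    p=np.array([bx+D*np.cos(g),by+D*np.sin(g),ZG]); return p-r[:,2]*(.006+back),r
def place(bay,zbutt,head,sgn): # TCP when gouge upright with butt at zbutt over bay
    r=R(head,sgn); h=np.radians(head)
    o=(ZG-.018)*np.array([np.cos(h),np.sin(h),0])  # grasp point lies this far behind axis
    p=np.array([*bay,zbutt+D])-o; return p-r[:,2]*.006,r
def rel(tp,tr,base=None):
    s=bot.sense(); p,r=base if base else (s['eef_pos'],Ro.from_rotvec(s['tcp_rot']).as_matrix())
    dp=r.T@(tp-p)*1e3; rv=Ro.from_matrix(r.T@tr).as_rotvec()
    print('t',round(s['t'],2),'T',dp.round(1),'A',rv.round(3),'deg',np.degrees(np.linalg.norm(rv)).round(1),'tgt',tp.round(4))
E
python3 - <<'E'
from plan import *
a=grasp('pale',-1,.12); rel(*a)
rel(a[0]+[0,0,.15],a[1])
E
```

```text
t 0.1 T [ 487.  -573.7  133.6] A [-0.047  0.784  0.108] deg 45.5 tgt [0.471  0.1267 0.1141]
t 0.1 T [ 487.  -574.   -16.4] A [-0.047  0.784  0.108] deg 45.5 tgt [0.471  0.1267 0.2641]
```

Request:
{"op": "send_rows", "data": {"commands": [{"tx": 487,"ty": -574,"tz": -16,"ax": -0.047,"ay": 0.784,"az": 0.108,"jaw": -1},{"tx": 487,"ty": -574,"tz": -16,"ax": -0.047,"ay": 0.784,"az": 0.108,"jaw": -1},{"tx": 487,"ty": -574,"tz": -16,"ax": -0.047,"ay": 0.784,"az": 0.108,"jaw": -1},{"tx": 487,"ty": -574,"tz": -16,"ax": -0.047,"ay": 0.784,"az": 0.108,"jaw": -1},{"tx": 487,"ty": -574,"tz": -16,"ax": -0.047,"ay": 0.784,"az": 0.108,"jaw": -1},{"tx": 487,"ty": -574,"tz": -16,"ax": -0.047,"ay": 0.784,"az": 0.108,"jaw": -1},{"tx": 487,"ty": -574,"tz": -16,"ax": -0.047,"ay": 0.784,"az": 0.108,"jaw": -1},{"tx": 487,"ty": -574,"tz": -16,"ax": -0.047,"ay": 0.784,"az": 0.108,"jaw": -1},{"tx": 487,"ty": -574,"tz": -16,"ax": -0.047,"ay": 0.784,"az": 0.108,"jaw": -1},{"tx": 487,"ty": -574,"tz": -16,"ax": -0.047,"ay": 0.784,"az": 0.108,"jaw": -1}]}}

```text
t: 1.1
eef_pos: [0.4076, -0.1555, 0.2663]
tcp_rot: [-2.81, -0.293, -1.139]
ft_force: [-0.1, -0.8, 0.8]
grip_width: 0.0873
```

```bash
python3 - <<'E'
from plan import *
print(bot.sense()['joints'].round(3),bot.sense()['eef_pos'])
rel(*grasp('pale',-1,.12))
E
```

```text
[-0.958 -0.855  2.082  0.704  1.567  0.531] [ 0.4075806  -0.15552417  0.26626155]
t 1.1 T [ -21.6 -259.8  197.1] A [-0.021  0.014 -0.002] deg 1.4 tgt [0.471  0.1267 0.1141]
```

Request:
{"op": "send_rows", "data": {"commands": [{"tx": -10,"ty": -260,"tz": 150,"jaw": -1},{"tx": -10,"ty": -260,"tz": 150,"jaw": -1},{"tx": -10,"ty": -260,"tz": 150,"jaw": -1},{"tx": -10,"ty": -260,"tz": 150,"jaw": -1},{"tx": -10,"ty": -260,"tz": 150,"jaw": -1},{"tx": -10,"ty": -260,"tz": 150,"jaw": -1},{"tx": -10,"ty": -260,"tz": 150,"jaw": -1},{"tx": -10,"ty": -260,"tz": 150,"jaw": -1},{"tx": -10,"ty": -260,"tz": 150,"jaw": -1},{"tx": -10,"ty": -260,"tz": 150,"jaw": -1}]}}

```text
schema error: expected keys tx, ty, tz, ax, ay, az, jaw
```

```bash
python3 - <<'E'
from plan import *
s=bot.sense();print(s['joints'].round(3),s['eef_pos'],s['qd'].round(2))
d=cap('side');cv2.imwrite('pics/side1.png',d['image'])
rel(*grasp('pale',-1,.06));rel(*grasp('pale',-1,0))
E
```

```text
[-0.958 -0.855  2.082  0.704  1.567  0.531] [ 0.4075806  -0.15552417  0.26626155] [ 1.58 -0.   -0.12 -0.52 -0.91  1.16]
t 1.15 T [ -25.2 -250.   257.2] A [-0.03   0.009  0.009] deg 1.9 tgt [0.5125 0.1352 0.0717]
t 1.15 T [ -24.6 -248.2  317.1] A [-0.03   0.009  0.009] deg 1.9 tgt [0.5541 0.1436 0.0292]
```

View pics/side1.png

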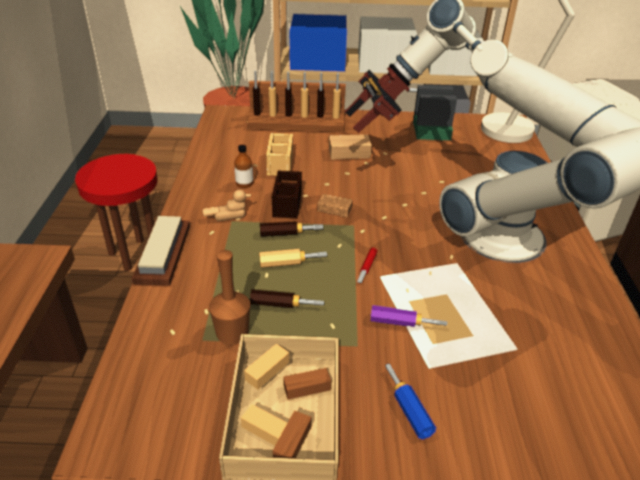

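The picture shows the tool at 45°, pointing at roughly (355,125), well above the blank. I resend the move with all the keys.

Request:
{"op": "send_rows", "data": {"commands": [{"tx": -10,"ty": -260,"tz": 150,"ax": 0,"ay": 0,"az": 0,"jaw": -1},{"tx": -10,"ty": -260,"tz": 150,"ax": 0,"ay": 0,"az": 0,"jaw": -1},{"tx": -10,"ty": -260,"tz": 150,"ax": 0,"ay": 0,"az": 0,"jaw": -1},{"tx": -10,"ty": -260,"tz": 150,"ax": 0,"ay": 0,"az": 0,"jaw": -1},{"tx": -10,"ty": -260,"tz": 150,"ax": 0,"ay": 0,"az": 0,"jaw": -1},{"tx": -10,"ty": -260,"tz": 150,"ax": 0,"ay": 0,"az": 0,"jaw": -1},{"tx": -10,"ty": -260,"tz": 150,"ax": 0,"ay": 0,"az": 0,"jaw": -1},{"tx": -10,"ty": -260,"tz": 150,"ax": 0,"ay": 0,"az": 0,"jaw": -1},{"tx": -10,"ty": -260,"tz": 150,"ax": 0,"ay": 0,"az": 0,"jaw": -1},{"tx": -10,"ty": -260,"tz": 150,"ax": 0,"ay": 0,"az": 0,"jaw": -1}]}}

```text
t: 2.15
eef_pos: [0.4885, 0.134, 0.1561]
tcp_rot: [-2.832, -0.302, -1.1]
ft_force: [-0.6, 0.2, -0.1]
grip_width: 0.0877
```

```bash
python3 - <<'E'
from plan import *
s=bot.sense();print(s['joints'].round(3),s['eef_pos'],s['qd'].round(2))
rel(*grasp('pale',-1,.06));rel(*grasp('pale',-1,0))
E
```

```text
[ 0.179 -0.856  2.266  0.039  0.99   1.529] [0.48846453 0.13396742 0.15609162] [-0.05  0.   -0.02  0.01 -0.   -0.01]
t 2.15 T [-39.5   4.9  78.2] A [-0.018  0.043  0.004] deg 2.7 tgt [0.5125 0.1352 0.0717]
t 2.15 T [-36.9   6.  138.2] A [-0.018  0.043  0.004] deg 2.7 tgt [0.5541 0.1436 0.0292]
```

Request:
{"op": "send_rows", "data": {"commands": [{"tx": -39,"ty": 5,"tz": 40,"ax": -0.018,"ay": 0.043,"az": 0.004,"jaw": -1},{"tx": -39.5,"ty": 5,"tz": 78,"ax": -0.018,"ay": 0.043,"az": 0.004,"jaw": -1},{"tx": -39.5,"ty": 5,"tz": 78,"ax": -0.018,"ay": 0.043,"az": 0.004,"jaw": -1},{"tx": -39.5,"ty": 5,"tz": 78,"ax": -0.018,"ay": 0.043,"az": 0.004,"jaw": -1},{"tx": -39.5,"ty": 5,"tz": 78,"ax": -0.018,"ay": 0.043,"az": 0.004,"jaw": -1}]}}

```text
t: 2.65
eef_pos: [0.5145, 0.1336, 0.0768]
tcp_rot: [-2.817, -0.278, -1.177]
ft_force: [-0.3, 0.7, 0.6]
grip_width: 0.0879
```

```bash
python3 - <<'E'
from plan import *
s=bot.sense();print(s['joints'].round(3),s['eef_pos'],s['qd'].round(2))
rel(*grasp('pale',-1,0))
d=cap('top');cv2.imwrite('pics/top1.png',d['image'][140:400,140:540])
E
```

```text
[ 0.184 -0.747  2.37   0.014  0.727  1.552] [0.51454994 0.13363547 0.07680642] [ 0.01 -0.02 -0.01 -0.   -0.    0.01]
t 2.65 T [-5.2 -2.  62.4] A [ 0.002 -0.006 -0.003] deg 0.4 tgt [0.5541 0.1436 0.0292]
```

View pics/top1.png

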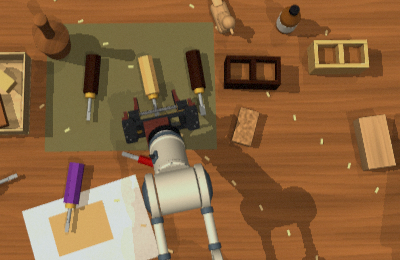

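Request:
{"op": "send_rows", "data": {"commands": [{"tx": -5,"ty": -2,"tz": 31,"ax": 0.002,"ay": -0.006,"az": -0.003,"jaw": -1},{"tx": -5,"ty": -2,"tz": 62,"ax": 0.002,"ay": -0.006,"az": -0.003,"jaw": -1},{"tx": -5,"ty": -2,"tz": 62,"ax": 0.002,"ay": -0.006,"az": -0.003,"jaw": -1},{"tx": -5,"ty": -2,"tz": 62,"ax": 0.002,"ay": -0.006,"az": -0.003,"jaw": -1},{"tx": -5,"ty": -2,"tz": 62,"ax": 0.002,"ay": -0.006,"az": -0.003,"jaw": -1}]}}

```text
t: 3.2
eef_pos: [0.5525, 0.1445, 0.0274]
tcp_rot: [-2.82, -0.286, -1.164]
ft_force: [-0.6, -1.0, -0.3]
grip_width: 0.088
```

```bash
python3 - <<'E'
from plan import *
s=bot.sense();print(s['joints'].round(3),s['eef_pos'],s['qd'].round(2),s['ft_force'])
rel(*grasp('pale',-1,0))
E
```

```text
[ 0.192 -0.499  2.31   0.014  0.547  1.552] [0.55248697 0.14450046 0.02736936] [ 0.   -0.02  0.01  0.   -0.01  0.  ] [-0.64097012 -1.0258663  -0.29811478]
t 3.2 T [ 2.3  1.2 -0.3] A [-0.001  0.002  0.001] deg 0.2 tgt [0.5541 0.1436 0.0292]
```

Request:
{"op": "send_rows", "data": {"commands": [{"tx": 2,"ty": 1,"tz": 0,"ax": 0,"ay": 0,"az": 0,"jaw": 1},{"tx": 2,"ty": 1,"tz": 0,"ax": 0,"ay": 0,"az": 0,"jaw": 1},{"tx": 2,"ty": 1,"tz": 0,"ax": 0,"ay": 0,"az": 0,"jaw": 1},{"tx": 2,"ty": 1,"tz": 0,"ax": 0,"ay": 0,"az": 0,"jaw": 1},{"tx": 2,"ty": 1,"tz": 0,"ax": 0,"ay": 0,"az": 0,"jaw": 1},{"tx": 2,"ty": 1,"tz": 0,"ax": 0,"ay": 0,"az": 0,"jaw": 1},{"tx": 2,"ty": 1,"tz": 0,"ax": 0,"ay": 0,"az": 0,"jaw": 1},{"tx": 2,"ty": 1,"tz": 0,"ax": 0,"ay": 0,"az": 0,"jaw": 1}]}}

```text
t: 4.0
eef_pos: [0.5535, 0.1438, 0.0261]
tcp_rot: [-2.822, -0.286, -1.16]
ft_force: [0.2, -0.0, 0.5]
grip_width: 0.036
```

```bash
python3 - <<'E'
from plan import *
s=bot.sense();print(s['joints'].round(3),s['eef_pos'],s['grip_width'],s['ft_force'])
p,r=grasp('pale',-1,0); rel(p+[0,0,.22],r); rel(p+[.05,0,.22],r)
E
```

```text
[ 0.19  -0.492  2.306  0.017  0.547  1.547] [0.55349126 0.14381064 0.02612092] 0.036029529265085035 [ 0.19579205 -0.0490719   0.48334821]
t 4.0 T [ 157.3    0.3 -158.3] A [-0.001  0.006  0.001] deg 0.3 tgt [0.5541 0.1436 0.2492]
t 4.0 T [ 192.1   10.3 -123.8] A [-0.001  0.006  0.001] deg 0.3 tgt [0.6041 0.1436 0.2492]
```

Request:
{"op": "send_rows", "data": {"commands": [{"tx": 35,"ty": 0,"tz": -35,"ax": 0,"ay": 0,"az": 0,"jaw": 1},{"tx": 70,"ty": 0,"tz": -70,"ax": 0,"ay": 0,"az": 0,"jaw": 1},{"tx": 105,"ty": 0,"tz": -100,"ax": 0,"ay": 0,"az": 0,"jaw": 1},{"tx": 140,"ty": 0,"tz": -125,"ax": 0,"ay": 0,"az": 0,"jaw": 1},{"tx": 175,"ty": 0,"tz": -140,"ax": 0,"ay": 0,"az": -0.14,"jaw": 1},{"tx": 175,"ty": 0,"tz": -140,"ax": 0,"ay": 0,"az": -0.28,"jaw": 1},{"tx": 175,"ty": 0,"tz": -140,"ax": 0,"ay": 0,"az": -0.42,"jaw": 1},{"tx": 175,"ty": 0,"tz": -140,"ax": 0,"ay": 0,"az": -0.56,"jaw": 1},{"tx": 175,"ty": 0,"tz": -140,"ax": 0,"ay": 0,"az": -0.7,"jaw": 1},{"tx": 175,"ty": 0,"tz": -140,"ax": 0,"ay": 0,"az": -0.7,"jaw": 1}]}}

```text
t: 5.0
eef_pos: [0.5788, 0.1489, 0.248]
tcp_rot: [2.47, 1.198, 1.091]
ft_force: [0.0, -0.1, -1.5]
grip_width: 0.0356
```

```bash
python3 - <<'E'
from plan import *
s=bot.sense();print(s['joints'].round(3),s['eef_pos'],s['grip_width'],s['ft_force'])
p,r=place((.635,-.3015),.10,-25,1); rel(p,r); rel(np.array([.6,-.05,.26]),r)
E
```

```text
[ 0.19  -0.56   1.949  0.01   0.975  0.855] [0.57880303 0.14893539 0.24799235] 0.03557486598546953 [ 0.02145076 -0.06510216 -1.5198856 ]
t 5.0 T [-341.7  295.     8.4] A [ 0.174 -0.498 -1.942] deg 115.3 tgt [ 0.6248 -0.2967  0.1922]
t 5.0 T [-132.5  148.8  -22.1] A [ 0.174 -0.498 -1.942] deg 115.3 tgt [ 0.6  -0.05  0.26]
```

Request:
{"op": "send_rows", "data": {"commands": [{"tx": -132,"ty": 149,"tz": -22,"ax": 0.122,"ay": -0.349,"az": -1.36,"jaw": 1},{"tx": -132,"ty": 149,"tz": -22,"ax": 0.122,"ay": -0.349,"az": -1.36,"jaw": 1},{"tx": -132,"ty": 149,"tz": -22,"ax": 0.122,"ay": -0.349,"az": -1.36,"jaw": 1},{"tx": -132,"ty": 149,"tz": -22,"ax": 0.122,"ay": -0.349,"az": -1.36,"jaw": 1},{"tx": -132,"ty": 149,"tz": -22,"ax": 0.122,"ay": -0.349,"az": -1.36,"jaw": 1},{"tx": -132,"ty": 149,"tz": -22,"ax": 0.122,"ay": -0.349,"az": -1.36,"jaw": 1},{"tx": -132,"ty": 149,"tz": -22,"ax": 0.122,"ay": -0.349,"az": -1.36,"jaw": 1},{"tx": -132,"ty": 149,"tz": -22,"ax": 0.122,"ay": -0.349,"az": -1.36,"jaw": 1},{"tx": -132,"ty": 149,"tz": -22,"ax": 0.122,"ay": -0.349,"az": -1.36,"jaw": 1},{"tx": -132,"ty": 149,"tz": -22,"ax": 0.122,"ay": -0.349,"az": -1.36,"jaw": 1}]}}

```text
t: 6.0
eef_pos: [0.6004, -0.0497, 0.2606]
tcp_rot: [1.172, 2.191, 0.171]
ft_force: [0.5, -0.2, -0.5]
grip_width: 0.0361
```

```bash
python3 - <<'E'
from plan import *
s=bot.sense();print(s['joints'].round(3),s['eef_pos'],s['grip_width'],s['ft_force'])
p,r=place((.635,-.3015),.12,-25,1); rel(p,r)
E
```

```text
[-0.065 -0.441  1.802 -0.153  1.133 -0.634] [ 0.60035403 -0.04974282  0.26063265] 0.036100426672595644 [ 0.45822405 -0.16946594 -0.49854775]
t 6.0 T [-180.7 -148.5   96.2] A [ 0.051 -0.148 -0.582] deg 34.5 tgt [ 0.6248 -0.2967  0.2122]
```

Request:
{"op": "send_rows", "data": {"commands": [{"tx": -181,"ty": -148,"tz": 96,"ax": 0.051,"ay": -0.148,"az": -0.582,"jaw": 1},{"tx": -181,"ty": -148,"tz": 96,"ax": 0.051,"ay": -0.148,"az": -0.582,"jaw": 1},{"tx": -181,"ty": -148,"tz": 96,"ax": 0.051,"ay": -0.148,"az": -0.582,"jaw": 1},{"tx": -181,"ty": -148,"tz": 96,"ax": 0.051,"ay": -0.148,"az": -0.582,"jaw": 1},{"tx": -181,"ty": -148,"tz": 96,"ax": 0.051,"ay": -0.148,"az": -0.582,"jaw": 1},{"tx": -181,"ty": -148,"tz": 96,"ax": 0.051,"ay": -0.148,"az": -0.582,"jaw": 1},{"tx": -181,"ty": -148,"tz": 96,"ax": 0.051,"ay": -0.148,"az": -0.582,"jaw": 1},{"tx": -181,"ty": -148,"tz": 96,"ax": 0.051,"ay": -0.148,"az": -0.582,"jaw": 1},{"tx": -181,"ty": -148,"tz": 96,"ax": 0.051,"ay": -0.148,"az": -0.582,"jaw": 1}]}}

```text
t: 6.9
eef_pos: [0.6257, -0.2951, 0.2135]
tcp_rot: [0.512, 2.309, -0.208]
ft_force: [-0.0, -0.2, 0.0]
grip_width: 0.0358
```

```bash
cat >> plan.py <<'E'
def held(bay,name):   # look at held gouge in both views: upper body above z .2 and the butt
    for n in('top','side'):
        d=cap(n); cv2.imwrite(f'pics/{n}_{name}.png',d['image']); W=pts(d)
        b=np.hypot(W[...,0]-bay[0],W[...,1]-bay[1])
        if n=='side':
            for lo,hi in((.08,.10),(.10,.12),(.12,.15),(.15,.18),(.18,.21),(.23,.25),(.25,.27)):
                M=(b<.03)&(W[...,2]>lo)&(W[...,2]<hi)
                if M.sum()>3: print(n,lo,M.sum(),np.median(W[M],0).round(4),W[M][:,2].min().round(4),W[M][:,2].max().round(4))
E
python3 - <<'E'
from plan import *
s=bot.sense();print(s['joints'].round(3),s['eef_pos'],s['grip_width'],s['ft_force'],s['wrist_torque'])
p,r=place((.635,-.3015),.12,-25,1); rel(p,r)
held((.635,-.3015),'p1')
im=np.vstack([cv2.resize(cv2.imread('pics/top_p1.png')[130:260,380:580],(600,390)),]);im2=cv2.resize(cv2.imread('pics/side_p1.png')[60:220,200:440],(585,390))
cv2.imwrite('pics/c1.png',cv2.resize(np.hstack([im,im2]),(800,263)))
E
```

```text
[-0.518 -0.275  1.803  0.082  0.831 -1.683] [ 0.62566102 -0.29511644  0.21352414] 0.03576221210580346 [-0.02455606 -0.173708    0.03110334] [0.21919288 0.28723185 0.00931137]
t 6.9 T [ 1.  -1.8  0.8] A [ 0.003  0.001 -0.002] deg 0.2 tgt [ 0.6248 -0.2967  0.2122]
side 0.12 112 [ 0.6317 -0.2834  0.1366] 0.1202 0.1498
side 0.15 115 [ 0.6311 -0.2833  0.165 ] 0.1502 0.1798
side 0.18 86 [ 0.6308 -0.2808  0.1914] 0.1805 0.2099
side 0.25 10 [ 0.6335 -0.2948  0.2656] 0.2597 0.2679
```

View pics/c1.png

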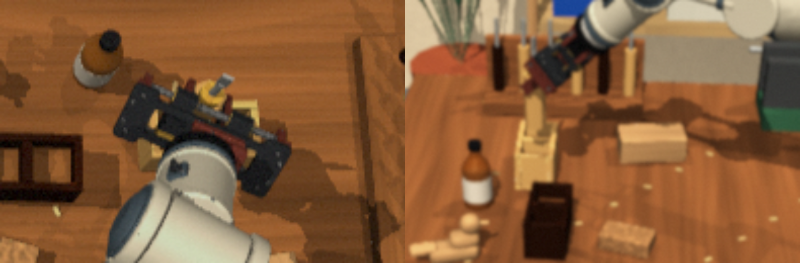

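The gouge hangs upright and is centred over the pale stand's left bay, to within about 3 mm. Next I estimate the cork heights from the stored depth, so the feeling-down can be short.

```bash
python3 - <<'E'
from plan import *
d=dict(np.load('top0.npz'));W=pts(d)
for k,c,yaw in(('dark',(.596,-.111),-2),('pale',(.635,-.334),.5)):
  for s in(1,-1):
    a=np.radians(yaw); b=np.array(c)+s*.0325*np.array([-np.sin(a),np.cos(a)])
    M=(abs(W[...,0]-b[0])<.022)&(abs(W[...,1]-b[1])<.022)&(W[...,2]<.06)
    z=W[M][:,2]; h,e=np.histogram(z,np.arange(-.004,.064,.004)); print(k,s,b.round(4),M.sum(),'p',np.percentile(z,[5,15,25,50,75]).round(4),h)
p,r=place((.638,-.302),.058,-25,1); rel(p,r)
E
```

```text
dark 1 [ 0.5971 -0.0785] 241 p [0.0278 0.0297 0.0309 0.0331 0.0354] [ 0  0  0  0  0  0  1 12 84 97 35 12  0  0  0  0]
dark -1 [ 0.5949 -0.1435] 262 p [0.0371 0.0386 0.04   0.0421 0.0447] [  0   0   0   0   0   0   0   0   0   8  59 108  76  10   1   0]
pale 1 [ 0.6347 -0.3015] 230 p [0.0382 0.04   0.0415 0.0436 0.0464] [ 0  0  0  0  0  0  0  0  0  2 33 89 74 30  2  0]
pale -1 [ 0.6353 -0.3665] 216 p [0.0382 0.0404 0.0415 0.0441 0.0461] [ 0  0  0  0  0  0  0  0  0  2 29 73 91 20  1  0]
t 7.0 T [42.9 -1.3 46.8] A [ 0.003  0.001 -0.001] deg 0.2 tgt [ 0.6278 -0.2972  0.1502]
```

Request:
{"op": "send_rows", "data": {"commands": [{"tx": 6,"ty": -1,"tz": 9,"ax": 0.003,"ay": 0.001,"az": 0,"jaw": 1},{"tx": 12,"ty": -1,"tz": 15,"ax": 0.003,"ay": 0.001,"az": 0,"jaw": 1},{"tx": 18,"ty": -1,"tz": 22,"ax": 0.003,"ay": 0.001,"az": 0,"jaw": 1},{"tx": 24,"ty": -1,"tz": 28,"ax": 0.003,"ay": 0.001,"az": 0,"jaw": 1},{"tx": 30,"ty": -1,"tz": 34,"ax": 0.003,"ay": 0.001,"az": 0,"jaw": 1},{"tx": 36,"ty": -1,"tz": 40,"ax": 0.003,"ay": 0.001,"az": 0,"jaw": 1},{"tx": 43,"ty": -1,"tz": 47,"ax": 0.003,"ay": 0.001,"az": 0,"jaw": 1},{"tx": 43,"ty": -1,"tz": 47,"ax": 0.003,"ay": 0.001,"az": 0,"jaw": 1},{"tx": 43,"ty": -1,"tz": 47,"ax": 0.003,"ay": 0.001,"az": 0,"jaw": 1}]}}

```text
t: 7.9
eef_pos: [0.6273, -0.2986, 0.1486]
tcp_rot: [0.515, 2.311, -0.213]
ft_force: [0.1, 0.6, -0.0]
grip_width: 0.0357
```

```bash
python3 - <<'E'
from plan import *
s=bot.sense();print(s['eef_pos'],s['ft_force'].round(2),s['wrist_torque'])
p,r=place((.638,-.302),.050,-25,1); rel(p,r)
E
```

```text
[ 0.62725094 -0.29862191  0.14857078] [ 0.05  0.65 -0.  ] [ 0.16741343  0.29095572 -0.03627969]
t 7.9 T [4.5 1.5 4.4] A [-0.002 -0.002 -0.002] deg 0.2 tgt [ 0.6278 -0.2972  0.1422]
```

Request:
{"op": "send_rows", "data": {"commands": [{"tx": 1.5,"ty": 1,"tz": 1.5,"ax": 0,"ay": 0,"az": 0,"jaw": 1},{"tx": 3,"ty": 1,"tz": 3,"ax": 0,"ay": 0,"az": 0,"jaw": 1},{"tx": 4.2,"ty": 1,"tz": 4.2,"ax": 0,"ay": 0,"az": 0,"jaw": 1},{"tx": 4.9,"ty": 1,"tz": 4.9,"ax": 0,"ay": 0,"az": 0,"jaw": 1},{"tx": 5.6,"ty": 1,"tz": 5.6,"ax": 0,"ay": 0,"az": 0,"jaw": 1},{"tx": 5.6,"ty": 1,"tz": 5.6,"ax": 0,"ay": 0,"az": 0,"jaw": 1}]}}

```text
t: 8.5
eef_pos: [0.6277, -0.2977, 0.1408]
tcp_rot: [0.515, 2.311, -0.213]
ft_force: [0.1, 0.5, -1.3]
grip_width: 0.0357
```

Request:
{"op": "send_rows", "data": {"commands": [{"tx": 0.7,"ty": 0,"tz": 0.7,"ax": 0,"ay": 0,"az": 0,"jaw": 1},{"tx": 1.4,"ty": 0,"tz": 1.4,"ax": 0,"ay": 0,"az": 0,"jaw": 1},{"tx": 1.4,"ty": 0,"tz": 1.4,"ax": 0,"ay": 0,"az": 0,"jaw": 1}]}}

```text
t: 8.8
eef_pos: [0.6277, -0.2977, 0.1388]
tcp_rot: [0.515, 2.311, -0.213]
ft_force: [-0.3, -0.2, -1.3]
grip_width: 0.0357
```

Request:
{"op": "send_rows", "data": {"commands": [{"tx": 0.7,"ty": 0,"tz": 0.7,"ax": 0,"ay": 0,"az": 0,"jaw": 1},{"tx": 0.7,"ty": 0,"tz": 0.7,"ax": 0,"ay": 0,"az": 0,"jaw": 1},{"tx": 0.7,"ty": 0,"tz": 0.7,"ax": 0,"ay": 0,"az": 0,"jaw": 1}]}}

```text
t: 9.1
eef_pos: [0.6277, -0.2977, 0.138]
tcp_rot: [0.515, 2.311, -0.213]
ft_force: [0.4, 0.2, -1.2]
grip_width: 0.0362
```

Request:
{"op": "send_rows", "data": {"commands": [{"tx": 0.7,"ty": 0,"tz": 0.7,"ax": 0,"ay": 0,"az": 0,"jaw": 1},{"tx": 0.7,"ty": 0,"tz": 0.7,"ax": 0,"ay": 0,"az": 0,"jaw": 1},{"tx": 0.7,"ty": 0,"tz": 0.7,"ax": 0,"ay": 0,"az": 0,"jaw": 1}]}}

```text
t: 9.4
eef_pos: [0.6278, -0.2978, 0.1373]
tcp_rot: [0.515, 2.311, -0.213]
ft_force: [-0.4, -0.7, -0.0]
grip_width: 0.0358
```

Request:
{"op": "send_rows", "data": {"commands": [{"tx": 0.7,"ty": 0,"tz": 0.7,"ax": 0,"ay": 0,"az": 0,"jaw": 1},{"tx": 0.7,"ty": 0,"tz": 0.7,"ax": 0,"ay": 0,"az": 0,"jaw": 1},{"tx": 0.7,"ty": 0,"tz": 0.7,"ax": 0,"ay": 0,"az": 0,"jaw": 1}]}}

```text
t: 9.7
eef_pos: [0.628, -0.2978, 0.137]
tcp_rot: [0.515, 2.31, -0.214]
ft_force: [-2.0, 1.6, 3.4]
grip_width: 0.0357
```

Request:
{"op": "send_rows", "data": {"commands": [{"tx": 0.3,"ty": 0,"tz": 0.3,"ax": 0,"ay": 0,"az": 0,"jaw": 1},{"tx": 0.3,"ty": 0,"tz": 0.3,"ax": 0,"ay": 0,"az": 0,"jaw": 1}]}}

```text
t: 9.9
eef_pos: [0.6281, -0.2979, 0.1369]
tcp_rot: [0.514, 2.309, -0.214]
ft_force: [-3.3, 2.6, 5.6]
grip_width: 0.0358
```

Request:
{"op": "send_rows", "data": {"commands": [{"tx": -0.3,"ty": 0,"tz": -0.3,"ax": 0,"ay": 0,"az": 0,"jaw": 0.1},{"tx": -0.3,"ty": 0,"tz": -0.3,"ax": 0,"ay": 0,"az": 0,"jaw": -0.3},{"tx": -0.3,"ty": 0,"tz": -0.3,"ax": 0,"ay": 0,"az": 0,"jaw": -0.3},{"tx": -0.3,"ty": 0,"tz": -0.3,"ax": 0,"ay": 0,"az": 0,"jaw": -0.3},{"tx": -0.3,"ty": 0,"tz": -0.3,"ax": 0,"ay": 0,"az": 0,"jaw": -0.3}]}}

```text
t: 10.4
eef_pos: [0.6276, -0.2977, 0.1357]
tcp_rot: [0.515, 2.311, -0.213]
ft_force: [-1.3, -0.5, -0.8]
grip_width: 0.0571
```

```bash
python3 - <<'E'
from plan import *
held((.635,-.3015),'p2')
G['darkR']
p,r=grasp('darkR',1,.09); 
s=bot.sense(); r0=Ro.from_rotvec(s['tcp_rot']).as_matrix(); b=s['eef_pos']-.13*r0[:,2]
rel(p,r); rel(p,r,(b,r0)); rel(p+[0,0,.1],r,(b,r0)); print(b,s['grip_width'],s['ft_force'])
E
```

```text
side 0.08 77 [ 0.6323 -0.2858  0.0901] 0.0808 0.0998
side 0.1 53 [ 0.632  -0.285   0.1073] 0.1001 0.119
side 0.12 16 [ 0.6497 -0.2941  0.1424] 0.1221 0.1496
side 0.18 28 [ 0.6347 -0.2955  0.1942] 0.1809 0.2091
t 10.5 T [ 203.5  230.9 -142.2] A [-0.416 -0.001 -0.416] deg 33.7 tgt [0.5044 0.0152 0.0929]
t 10.5 T [203.5 230.9 -12.2] A [-0.416 -0.001 -0.416] deg 33.7 tgt [0.5044 0.0152 0.0929]
t 10.5 T [132.9 230.9 -83. ] A [-0.416 -0.001 -0.416] deg 33.7 tgt [0.5044 0.0152 0.1929]
[ 0.54459931 -0.25869664  0.22796353] 0.057350997425668876 [0.78011848 0.10968351 0.20148207]
```

Request:
{"op": "send_rows", "data": {"commands": [{"tx": 0,"ty": 0,"tz": -10,"ax": 0,"ay": 0,"az": 0,"jaw": -0.3},{"tx": 0,"ty": 0,"tz": -25,"ax": 0,"ay": 0,"az": 0,"jaw": -0.3},{"tx": 0,"ty": 0,"tz": -50,"ax": 0,"ay": 0,"az": 0,"jaw": -0.3},{"tx": 0,"ty": 0,"tz": -90,"ax": 0,"ay": 0,"az": 0,"jaw": -0.3},{"tx": 0,"ty": 0,"tz": -130,"ax": 0,"ay": 0,"az": 0,"jaw": -0.3},{"tx": 0,"ty": 0,"tz": -130,"ax": 0,"ay": 0,"az": 0,"jaw": -0.3}]}}

```text
t: 11.1
eef_pos: [0.5441, -0.2585, 0.2366]
tcp_rot: [0.512, 2.3, -0.217]
ft_force: [0.3, -0.5, 0.8]
grip_width: 0.0569
```

Request:
{"op": "send_rows", "data": {"commands": [{"tx": 133,"ty": 231,"tz": -83,"ax": -0.416,"ay": 0,"az": -0.416,"jaw": -0.4},{"tx": 133,"ty": 231,"tz": -83,"ax": -0.416,"ay": 0,"az": -0.416,"jaw": -0.4},{"tx": 133,"ty": 231,"tz": -83,"ax": -0.416,"ay": 0,"az": -0.416,"jaw": -0.4},{"tx": 133,"ty": 231,"tz": -83,"ax": -0.416,"ay": 0,"az": -0.416,"jaw": -0.4},{"tx": 133,"ty": 231,"tz": -83,"ax": -0.416,"ay": 0,"az": -0.416,"jaw": -0.4},{"tx": 133,"ty": 231,"tz": -83,"ax": -0.416,"ay": 0,"az": -0.416,"jaw": -0.4},{"tx": 133,"ty": 231,"tz": -83,"ax": -0.416,"ay": 0,"az": -0.416,"jaw": -0.4},{"tx": 133,"ty": 231,"tz": -83,"ax": -0.416,"ay": 0,"az": -0.416,"jaw": -0.4},{"tx": 133,"ty": 231,"tz": -83,"ax": -0.416,"ay": 0,"az": -0.416,"jaw": -0.4}]}}

```text
t: 12.0
eef_pos: [0.5119, 0.0139, 0.1935]
tcp_rot: [-0.177, 2.357, 0.074]
ft_force: [-0.4, -0.5, -0.0]
grip_width: 0.0616
```

```bash
python3 - <<'E'
from plan import *
s=bot.sense();print(s['joints'].round(3),s['eef_pos'],s['grip_width'])
rel(*grasp('darkR',1,.09)); rel(*grasp('darkR',1,.04));rel(*grasp('darkR',1,0))
d=cap('top'); cv2.imwrite('pics/top2.png',cv2.resize(d['image'][120:360,180:540],(720,480)))
W=pts(d); M=(np.hypot(W[...,0]-.635,W[...,1]+.3015)<.05)&(W[...,2]>.17); print(M.sum(),np.median(W[M],0),W[M][:,2].max())
E
```

```text
[-0.19  -0.855  2.215  0.274  1.049 -1.956] [0.51186988 0.01392699 0.19347652] 0.061636618152968684
t 12.0 T [75.9  2.3 66.5] A [ 0.001 -0.006 -0.001] deg 0.3 tgt [0.5044 0.0152 0.0929]
t 12.0 T [ 75.6   2.2 116.5] A [ 0.001 -0.006 -0.001] deg 0.3 tgt [0.5393 0.0205 0.0575]
t 12.0 T [ 75.4   2.2 156.5] A [ 0.001 -0.006 -0.001] deg 0.3 tgt [0.5673 0.0247 0.0292]
44 [ 0.63341996 -0.29852826  0.20185988] 0.21881073779233717
```

View pics/top2.png

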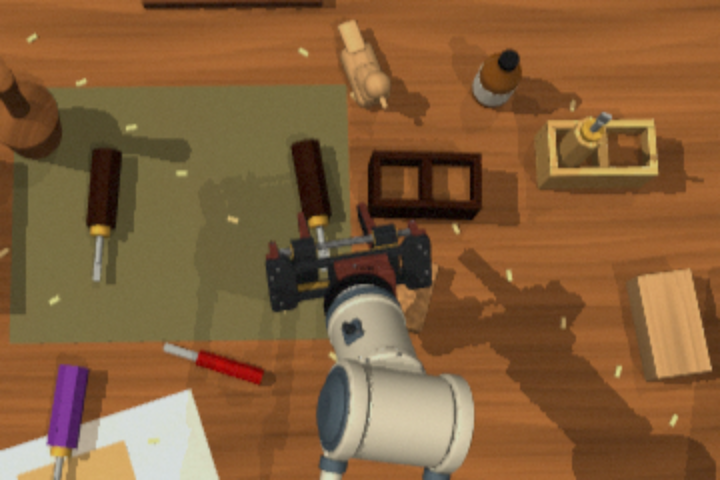

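The pale gouge stands upright at about (585,140). The gripper lines up with the right dark gouge at (318,225), and the stand's edge (370,215) is clear of the right finger.

Request:
{"op": "send_rows", "data": {"commands": [{"tx": 38,"ty": 2,"tz": 33,"ax": 0,"ay": -0.006,"az": 0,"jaw": -0.4},{"tx": 70,"ty": 2,"tz": 66,"ax": 0,"ay": -0.006,"az": 0,"jaw": -0.4},{"tx": 76,"ty": 2,"tz": 90,"ax": 0,"ay": -0.006,"az": 0,"jaw": -0.4},{"tx": 76,"ty": 2,"tz": 116,"ax": 0,"ay": -0.006,"az": 0,"jaw": -0.4},{"tx": 76,"ty": 2,"tz": 116,"ax": 0,"ay": -0.006,"az": 0,"jaw": -0.4},{"tx": 76,"ty": 2,"tz": 116,"ax": 0,"ay": -0.006,"az": 0,"jaw": -0.4},{"tx": 76,"ty": 2,"tz": 116,"ax": 0,"ay": -0.006,"az": 0,"jaw": -0.4}]}}

```text
t: 12.75
eef_pos: [0.5391, 0.0202, 0.0594]
tcp_rot: [-0.176, 2.348, 0.074]
ft_force: [0.8, 0.6, -0.7]
grip_width: 0.0612
```

```bash
python3 - <<'E'
from plan import *
s=bot.sense();print(s['joints'].round(3),s['eef_pos'],s['grip_width'],s['ft_force'])
rel(*grasp('darkR',1,0))
E
```

```text
[-0.155 -0.678  2.362  0.329  0.721 -2.039] [0.53911604 0.02018989 0.05940135] 0.06115282853631274 [ 0.83469087  0.57315914 -0.67164379]
t 12.75 T [ 1.3  0.2 41.5] A [ 0.     0.003 -0.001] deg 0.2 tgt [0.5673 0.0247 0.0292]
```

Request:
{"op": "send_rows", "data": {"commands": [{"tx": 0,"ty": 0,"tz": 20,"ax": 0,"ay": 0.003,"az": 0,"jaw": -0.4},{"tx": 0,"ty": 0,"tz": 41,"ax": 0,"ay": 0.003,"az": 0,"jaw": -0.4},{"tx": 0,"ty": 0,"tz": 41,"ax": 0,"ay": 0.003,"az": 0,"jaw": -0.4},{"tx": 0,"ty": 0,"tz": 41,"ax": 0,"ay": 0.003,"az": 0,"jaw": -0.4},{"tx": 0,"ty": 0,"tz": 41,"ax": 0,"ay": 0.003,"az": 0,"jaw": 1},{"tx": 0,"ty": 0,"tz": 41,"ax": 0,"ay": 0.003,"az": 0,"jaw": 1},{"tx": 0,"ty": 0,"tz": 41,"ax": 0,"ay": 0.003,"az": 0,"jaw": 1},{"tx": 0,"ty": 0,"tz": 41,"ax": 0,"ay": 0.003,"az": 0,"jaw": 1},{"tx": 0,"ty": 0,"tz": 41,"ax": 0,"ay": 0.003,"az": 0,"jaw": 1},{"tx": 0,"ty": 0,"tz": 41,"ax": 0,"ay": 0.003,"az": 0,"jaw": 1}]}}

```text
t: 13.75
eef_pos: [0.5677, 0.0254, 0.0292]
tcp_rot: [-0.177, 2.352, 0.075]
ft_force: [-4.4, -0.0, 4.1]
grip_width: 0.0354
```

```bash
python3 - <<'E'
from plan import *
s=bot.sense();print(s['joints'].round(3),s['eef_pos'],s['grip_width'],s['ft_force'])
rel(*grasp('darkR',1,0))
p,r=grasp('darkR',1,0);rel(p+[0,0,.22],r)
E
```

```text
[-0.127 -0.507  2.312  0.351  0.601 -2.062] [0.5676671  0.02540847 0.02923484] 0.035430407928477174 [-4.36759845 -0.03919855  4.12962229]
t 13.75 T [ 0.3 -0.6 -0.3] A [ 0.001 -0.002 -0.   ] deg 0.1 tgt [0.5673 0.0247 0.0292]
t 13.75 T [-155.    -0.4 -156.1] A [ 0.001 -0.002 -0.   ] deg 0.1 tgt [0.5673 0.0247 0.2492]
```

Request:
{"op": "send_rows", "data": {"commands": [{"tx": -35,"ty": 0,"tz": -35,"ax": 0,"ay": 0,"az": 0,"jaw": 1},{"tx": -70,"ty": 0,"tz": -70,"ax": 0,"ay": 0,"az": 0,"jaw": 1},{"tx": -105,"ty": 0,"tz": -100,"ax": 0,"ay": 0,"az": 0,"jaw": 1},{"tx": -140,"ty": 0,"tz": -125,"ax": 0,"ay": 0,"az": 0,"jaw": 1},{"tx": -175,"ty": 0,"tz": -140,"ax": 0,"ay": 0,"az": 0.14,"jaw": 1},{"tx": -175,"ty": 0,"tz": -140,"ax": 0,"ay": 0,"az": 0.28,"jaw": 1},{"tx": -175,"ty": 0,"tz": -140,"ax": 0,"ay": 0,"az": 0.42,"jaw": 1},{"tx": -175,"ty": 0,"tz": -140,"ax": 0,"ay": 0,"az": 0.56,"jaw": 1},{"tx": -175,"ty": 0,"tz": -140,"ax": 0,"ay": 0,"az": 0.7,"jaw": 1},{"tx": -175,"ty": 0,"tz": -140,"ax": 0,"ay": 0,"az": 0.7,"jaw": 1}]}}

```text
t: 14.75
eef_pos: [0.5922, 0.0291, 0.2496]
tcp_rot: [0.653, 2.31, 0.41]
ft_force: [0.5, 0.1, -1.2]
grip_width: 0.0358
```

```bash
python3 - <<'E'
from plan import *
s=bot.sense();print(s['joints'].round(3),s['eef_pos'],s['grip_width'],s['ft_force'])
p,r=place((.595,-.1435),.12,-8,-1); rel(p,r);rel(p+[0,0,.04],r)
E
```

```text
[-0.108 -0.572  1.954  0.217  1.007 -1.172] [0.59215418 0.02906295 0.24955115] 0.03583896844320751 [ 0.52630819  0.07513063 -1.18091901]
t 14.75 T [ -70.  -160.6    2.4] A [-0.104 -0.261  2.633] deg 151.7 tgt [ 0.5839 -0.1419  0.2122]
t 14.75 T [ -91.5 -142.4  -26. ] A [-0.104 -0.261  2.633] deg 151.7 tgt [ 0.5839 -0.1419  0.2522]
```

Request:
{"op": "send_rows", "data": {"commands": [{"tx": -91,"ty": -142,"tz": -26,"ax": -0.052,"ay": -0.13,"az": 1.317,"jaw": 1},{"tx": -91,"ty": -142,"tz": -26,"ax": -0.052,"ay": -0.13,"az": 1.317,"jaw": 1},{"tx": -91,"ty": -142,"tz": -26,"ax": -0.052,"ay": -0.13,"az": 1.317,"jaw": 1},{"tx": -91,"ty": -142,"tz": -26,"ax": -0.052,"ay": -0.13,"az": 1.317,"jaw": 1},{"tx": -91,"ty": -142,"tz": -26,"ax": -0.052,"ay": -0.13,"az": 1.317,"jaw": 1},{"tx": -91,"ty": -142,"tz": -26,"ax": -0.052,"ay": -0.13,"az": 1.317,"jaw": 1},{"tx": -91,"ty": -142,"tz": -26,"ax": -0.052,"ay": -0.13,"az": 1.317,"jaw": 1},{"tx": -91,"ty": -142,"tz": -26,"ax": -0.052,"ay": -0.13,"az": 1.317,"jaw": 1},{"tx": -91,"ty": -142,"tz": -26,"ax": -0.052,"ay": -0.13,"az": 1.317,"jaw": 1},{"tx": -91,"ty": -142,"tz": -26,"ax": -0.052,"ay": -0.13,"az": 1.317,"jaw": 1}]}}

```text
t: 15.75
eef_pos: [0.584, -0.1411, 0.2529]
tcp_rot: [2.036, 1.438, 0.939]
ft_force: [0.6, -0.4, -0.7]
grip_width: 0.0356
```

```bash
python3 - <<'E'
from plan import *
s=bot.sense();print(s['joints'].round(3),s['eef_pos'],s['grip_width'],s['ft_force'])
p,r=place((.595,-.1435),.12,-8,-1); rel(p,r)
E
```

```text
[-0.494 -0.569  1.979  0.453  0.989 -0.257] [ 0.58395223 -0.14107389  0.25293622] 0.03556066954034626 [ 0.58704297 -0.35901704 -0.72861653]
t 15.75 T [-11.4 -28.7  26.5] A [-0.052 -0.133  1.32 ] deg 76.1 tgt [ 0.5839 -0.1419  0.2122]
```

Request:
{"op": "send_rows", "data": {"commands": [{"tx": 0,"ty": 0,"tz": 0,"ax": -0.052,"ay": -0.133,"az": 1.32,"jaw": 1},{"tx": 0,"ty": 0,"tz": 0,"ax": -0.052,"ay": -0.133,"az": 1.32,"jaw": 1},{"tx": 0,"ty": 0,"tz": 0,"ax": -0.052,"ay": -0.133,"az": 1.32,"jaw": 1},{"tx": 0,"ty": 0,"tz": 0,"ax": -0.052,"ay": -0.133,"az": 1.32,"jaw": 1},{"tx": 0,"ty": 0,"tz": 0,"ax": -0.052,"ay": -0.133,"az": 1.32,"jaw": 1},{"tx": -4,"ty": -10,"tz": 9,"ax": -0.052,"ay": -0.133,"az": 1.32,"jaw": 1},{"tx": -8,"ty": -20,"tz": 18,"ax": -0.052,"ay": -0.133,"az": 1.32,"jaw": 1},{"tx": -11,"ty": -29,"tz": 26,"ax": -0.052,"ay": -0.133,"az": 1.32,"jaw": 1},{"tx": -11,"ty": -29,"tz": 26,"ax": -0.052,"ay": -0.133,"az": 1.32,"jaw": 1},{"tx": -11,"ty": -29,"tz": 26,"ax": -0.052,"ay": -0.133,"az": 1.32,"jaw": 1}]}}

```text
t: 16.75
eef_pos: [0.5836, -0.1415, 0.2124]
tcp_rot: [2.847, -0.197, 1.178]
ft_force: [-0.4, 0.5, -1.1]
grip_width: 0.0357
```

```bash
python3 - <<'E'
from plan import *
s=bot.sense();print(s['joints'].round(3),s['eef_pos'],s['grip_width'],s['ft_force'])
held((.595,-.1435),'d1')
rel(*place((.595,-.1435),.12,-8,-1)); rel(*place((.595,-.1435),.050,-8,-1))
im=cv2.resize(cv2.imread('pics/top_d1.png')[150:280,320:520],(600,390));im2=cv2.resize(cv2.imread('pics/side_d1.png')[80:240,190:430],(585,390))
cv2.imwrite('pics/c2.png',cv2.resize(np.hstack([im,im2]),(800,263)))
E
```

```text
[-0.389 -0.549  2.006  0.22   0.927  1.257] [ 0.58357095 -0.14150969  0.21239209] 0.03569715119703901 [-0.43838823  0.51113658 -1.07167492]
side 0.12 116 [ 0.5937 -0.1272  0.1361] 0.1212 0.1499
side 0.15 132 [ 0.5936 -0.128   0.166 ] 0.1503 0.18
side 0.18 88 [ 0.5969 -0.1244  0.1927] 0.1801 0.2099
side 0.23 56 [ 0.5941 -0.1407  0.2347] 0.2307 0.2485
side 0.25 26 [ 0.5946 -0.1398  0.2611] 0.2507 0.2699
t 16.85 T [-0.6  0.2  0.9] A [ 0.    -0.001  0.004] deg 0.2 tgt [ 0.5839 -0.1419  0.2122]
t 16.85 T [-50.1  -0.   50.4] A [ 0.    -0.001  0.004] deg 0.2 tgt [ 0.5839 -0.1419  0.1422]
```

View pics/c2.png

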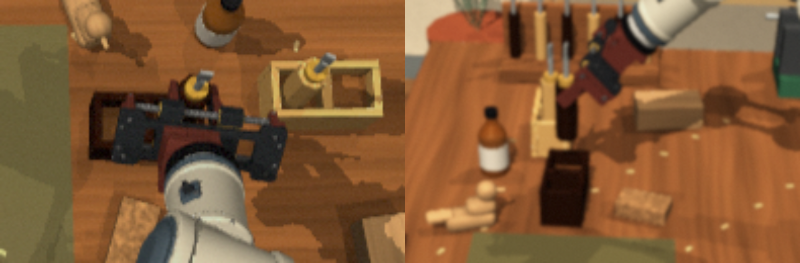

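The gouge is upright over the right bay of the dark stand, with its axis at about (0.594, -0.145). I lower it.

Request:
{"op": "send_rows", "data": {"commands": [{"tx": -7,"ty": 0,"tz": 7,"ax": 0,"ay": 0,"az": 0,"jaw": 1},{"tx": -14,"ty": 0,"tz": 14,"ax": 0,"ay": 0,"az": 0,"jaw": 1},{"tx": -21,"ty": 0,"tz": 21,"ax": 0,"ay": 0,"az": 0,"jaw": 1},{"tx": -28,"ty": 0,"tz": 28,"ax": 0,"ay": 0,"az": 0,"jaw": 1},{"tx": -35,"ty": 0,"tz": 35,"ax": 0,"ay": 0,"az": 0,"jaw": 1},{"tx": -42,"ty": 0,"tz": 42,"ax": 0,"ay": 0,"az": 0,"jaw": 1},{"tx": -46,"ty": 0,"tz": 46,"ax": 0,"ay": 0,"az": 0,"jaw": 1},{"tx": -49,"ty": 0,"tz": 49,"ax": 0,"ay": 0,"az": 0,"jaw": 1},{"tx": -50,"ty": 0,"tz": 50,"ax": 0,"ay": 0,"az": 0,"jaw": 1},{"tx": -50,"ty": 0,"tz": 50,"ax": 0,"ay": 0,"az": 0,"jaw": 1}]}}

```text
t: 17.85
eef_pos: [0.5837, -0.1417, 0.1426]
tcp_rot: [2.847, -0.203, 1.181]
ft_force: [0.5, 0.7, -1.4]
grip_width: 0.0358
```

Request:
{"op": "send_rows", "data": {"commands": [{"tx": -0.7,"ty": 0,"tz": 0.7,"ax": 0,"ay": 0,"az": 0,"jaw": 1},{"tx": -1.4,"ty": 0,"tz": 1.4,"ax": 0,"ay": 0,"az": 0,"jaw": 1},{"tx": -1.4,"ty": 0,"tz": 1.4,"ax": 0,"ay": 0,"az": 0,"jaw": 1}]}}

```text
t: 18.15
eef_pos: [0.5837, -0.1417, 0.1407]
tcp_rot: [2.847, -0.203, 1.181]
ft_force: [0.5, 0.2, -0.8]
grip_width: 0.0355
```

Request:
{"op": "send_rows", "data": {"commands": [{"tx": -0.7,"ty": 0,"tz": 0.7,"ax": 0,"ay": 0,"az": 0,"jaw": 1},{"tx": -1.4,"ty": 0,"tz": 1.4,"ax": 0,"ay": 0,"az": 0,"jaw": 1},{"tx": -1.4,"ty": 0,"tz": 1.4,"ax": 0,"ay": 0,"az": 0,"jaw": 1}]}}

```text
t: 18.45
eef_pos: [0.5836, -0.1416, 0.1383]
tcp_rot: [2.847, -0.203, 1.18]
ft_force: [-0.1, -0.6, -1.0]
grip_width: 0.0356
```

Butt at about 46 mm and still free, so I step down 1 mm at a time.

Request:
{"op": "send_rows", "data": {"commands": [{"tx": -0.7,"ty": 0,"tz": 0.7,"ax": 0,"ay": 0,"az": 0,"jaw": 1},{"tx": -1.0,"ty": 0,"tz": 1.0,"ax": 0,"ay": 0,"az": 0,"jaw": 1},{"tx": -1.0,"ty": 0,"tz": 1.0,"ax": 0,"ay": 0,"az": 0,"jaw": 1}]}}

```text
t: 18.75
eef_pos: [0.5836, -0.1416, 0.137]
tcp_rot: [2.847, -0.203, 1.18]
ft_force: [0.5, -0.4, -1.6]
grip_width: 0.036
```

Request:
{"op": "send_rows", "data": {"commands": [{"tx": -0.7,"ty": 0,"tz": 0.7,"ax": 0,"ay": 0,"az": 0,"jaw": 1},{"tx": -0.7,"ty": 0,"tz": 0.7,"ax": 0,"ay": 0,"az": 0,"jaw": 1},{"tx": -0.7,"ty": 0,"tz": 0.7,"ax": 0,"ay": 0,"az": 0,"jaw": 1}]}}

```text
t: 19.05
eef_pos: [0.5836, -0.1417, 0.1361]
tcp_rot: [2.847, -0.203, 1.18]
ft_force: [-0.5, -0.6, -1.9]
grip_width: 0.0356
```

Request:
{"op": "send_rows", "data": {"commands": [{"tx": -0.7,"ty": 0,"tz": 0.7,"ax": 0,"ay": 0,"az": 0,"jaw": 1},{"tx": -0.7,"ty": 0,"tz": 0.7,"ax": 0,"ay": 0,"az": 0,"jaw": 1},{"tx": -0.7,"ty": 0,"tz": 0.7,"ax": 0,"ay": 0,"az": 0,"jaw": 1}]}}

```text
t: 19.35
eef_pos: [0.5838, -0.1417, 0.1355]
tcp_rot: [2.846, -0.203, 1.181]
ft_force: [-0.7, -0.6, 0.1]
grip_width: 0.0362
```

Request:
{"op": "send_rows", "data": {"commands": [{"tx": -0.5,"ty": 0,"tz": 0.5,"ax": 0,"ay": 0,"az": 0,"jaw": 1},{"tx": -0.5,"ty": 0,"tz": 0.5,"ax": 0,"ay": 0,"az": 0,"jaw": 1},{"tx": -0.5,"ty": 0,"tz": 0.5,"ax": 0,"ay": 0,"az": 0,"jaw": 1}]}}

```text
t: 19.65
eef_pos: [0.5839, -0.1417, 0.1352]
tcp_rot: [2.846, -0.203, 1.182]
ft_force: [-1.8, 0.8, 3.0]
grip_width: 0.0361
```

The cork is felt: fz rose from about -1.5 to +3.0 N. I release.

Request:
{"op": "send_rows", "data": {"commands": [{"tx": -0.2,"ty": 0,"tz": 0.2,"ax": 0,"ay": 0,"az": 0,"jaw": 1},{"tx": -0.2,"ty": 0,"tz": 0.2,"ax": 0,"ay": 0,"az": 0,"jaw": 0.1},{"tx": 0,"ty": 0,"tz": 0,"ax": 0,"ay": 0,"az": 0,"jaw": -0.3},{"tx": 0,"ty": 0,"tz": 0,"ax": 0,"ay": 0,"az": 0,"jaw": -0.3},{"tx": 0,"ty": 0,"tz": 0,"ax": 0,"ay": 0,"az": 0,"jaw": -0.3},{"tx": 0,"ty": 0,"tz": 0,"ax": 0,"ay": 0,"az": 0,"jaw": -0.3}]}}

```text
t: 20.25
eef_pos: [0.5836, -0.1416, 0.1342]
tcp_rot: [2.847, -0.203, 1.18]
ft_force: [-0.2, -0.7, 0.4]
grip_width: 0.0568
```

Request:
{"op": "send_rows", "data": {"commands": [{"tx": 0,"ty": 0,"tz": -10,"ax": 0,"ay": 0,"az": 0,"jaw": -0.3},{"tx": 0,"ty": 0,"tz": -25,"ax": 0,"ay": 0,"az": 0,"jaw": -0.3},{"tx": 0,"ty": 0,"tz": -50,"ax": 0,"ay": 0,"az": 0,"jaw": -0.3},{"tx": 0,"ty": 0,"tz": -80,"ax": 0,"ay": 0,"az": 0,"jaw": -0.3},{"tx": 0,"ty": 0,"tz": -100,"ax": 0,"ay": 0,"az": 0,"jaw": -0.3},{"tx": 0,"ty": 0,"tz": -100,"ax": 0,"ay": 0,"az": 0,"jaw": -0.3}]}}

```text
t: 20.85
eef_pos: [0.5134, -0.1321, 0.2097]
tcp_rot: [2.84, -0.203, 1.189]
ft_force: [0.1, 0.1, 0.2]
grip_width: 0.0571
```

```bash
python3 - <<'E'
from plan import *
s=bot.sense();print(s['joints'].round(3),s['eef_pos'],s['grip_width'])
d=cap('side');W=pts(d)
for b in((.595,-.1435),(.635,-.3015)):
    for lo,hi in((.08,.14),(.16,.18),(.18,.2),(.2,.22)):
        M=(np.hypot(W[...,0]-b[0],W[...,1]-b[1])<.045)&(W[...,2]>lo)&(W[...,2]<hi); print(lo,M.sum(),np.median(W[M],0).round(4) if M.sum() else '')
p,r=grasp('darkL',-1,.09); rel(p+[0.02,0,.14],r); rel(p,r)
E
```

```text
[-0.448 -0.799  2.162  0.253  1.023  1.219] [ 0.51336463 -0.13209169  0.20969872] 0.05707491160088266
0.08 233 [ 0.5939 -0.1274  0.11  ]
0.16 23 [ 0.5943 -0.1395  0.1721]
0.18 15 [ 0.5942 -0.1375  0.1907]
0.2 12 [ 0.5955 -0.1382  0.2082]
0.08 222 [ 0.6327 -0.2857  0.1088]
0.16 18 [ 0.6354 -0.2973  0.17  ]
0.18 20 [ 0.6351 -0.2977  0.1909]
0.2 16 [ 0.6348 -0.2986  0.2075]
t 20.9 T [ -25.1 -432.6  -61.3] A [ 0.052 -0.005 -0.051] deg 4.2 tgt [0.5145 0.3049 0.2329]
t 20.9 T [-138.5 -429.8   23.1] A [ 0.052 -0.005 -0.051] deg 4.2 tgt [0.4945 0.3049 0.0929]
```

Request:
{"op": "send_rows", "data": {"commands": [{"tx": -25,"ty": -433,"tz": -61,"ax": 0.052,"ay": -0.005,"az": -0.051,"jaw": -0.6},{"tx": -25,"ty": -433,"tz": -61,"ax": 0.052,"ay": -0.005,"az": -0.051,"jaw": -0.6},{"tx": -25,"ty": -433,"tz": -61,"ax": 0.052,"ay": -0.005,"az": -0.051,"jaw": -0.6},{"tx": -25,"ty": -433,"tz": -61,"ax": 0.052,"ay": -0.005,"az": -0.051,"jaw": -0.6},{"tx": -25,"ty": -433,"tz": -61,"ax": 0.052,"ay": -0.005,"az": -0.051,"jaw": -0.6},{"tx": -25,"ty": -433,"tz": -61,"ax": 0.052,"ay": -0.005,"az": -0.051,"jaw": -0.6},{"tx": -25,"ty": -433,"tz": -61,"ax": 0.052,"ay": -0.005,"az": -0.051,"jaw": -0.6},{"tx": -25,"ty": -433,"tz": -61,"ax": 0.052,"ay": -0.005,"az": -0.051,"jaw": -0.6},{"tx": -25,"ty": -433,"tz": -61,"ax": 0.052,"ay": -0.005,"az": -0.051,"jaw": -0.6},{"tx": -25,"ty": -433,"tz": -61,"ax": 0.052,"ay": -0.005,"az": -0.051,"jaw": -0.6}]}}

```text
t: 21.9
eef_pos: [0.5138, 0.3105, 0.2277]
tcp_rot: [2.883, -0.09, 1.181]
ft_force: [0.3, -0.3, -0.1]
grip_width: 0.0703
```

Request:
{"op": "send_rows", "data": {"commands": [{"tx": 0,"ty": 0,"tz": 0,"ax": 0,"ay": 0,"az": 0,"jaw": -0.6},{"tx": 0,"ty": 0,"tz": 0,"ax": 0,"ay": 0,"az": 0,"jaw": -0.6}]}}

```text
t: 22.1
eef_pos: [0.5147, 0.3045, 0.23]
tcp_rot: [2.88, -0.101, 1.184]
ft_force: [0.6, 0.4, -0.2]
grip_width: 0.0703
```

```bash
python3 - <<'E'
from plan import *
s=bot.sense();print(s['joints'].round(3),s['eef_pos'],s['grip_width'],s['qd'].round(2))
p,r=grasp('darkL',-1,.09); rel(p+[0.02,0,.14],r);rel(*grasp('darkL',-1,.09));rel(*grasp('darkL',-1,.04))
E
```

```text
[ 0.761 -0.375  1.85  -0.604  1.154  2.505] [0.51468998 0.30454672 0.2299572 ] 0.07028608301551206 [-0.02 -0.02  0.   -0.    0.    0.  ]
t 22.1 T [ 1.9 -0.3 -2.2] A [-0.001  0.005 -0.   ] deg 0.3 tgt [0.5145 0.3049 0.2329]
t 22.1 T [-110.7    1.2   83.2] A [-0.001  0.005 -0.   ] deg 0.3 tgt [0.4945 0.3049 0.0929]
t 22.1 T [-110.5    1.2  133.2] A [-0.001  0.005 -0.   ] deg 0.3 tgt [0.5298 0.3024 0.0575]
```

Joint 6 is near its limit (2.505 of 2.65), so I use the half-turn-equivalent grasp and spin the empty gripper by -π here, at height.

Request:
{"op": "send_rows", "data": {"commands": [{"tx": 0,"ty": 0,"tz": 0,"ax": 0,"ay": 0,"az": -1.45,"jaw": -0.6},{"tx": 0,"ty": 0,"tz": 0,"ax": 0,"ay": 0,"az": -1.45,"jaw": -0.6},{"tx": 0,"ty": 0,"tz": 0,"ax": 0,"ay": 0,"az": -1.45,"jaw": -0.6},{"tx": 0,"ty": 0,"tz": 0,"ax": 0,"ay": 0,"az": -1.45,"jaw": -0.6},{"tx": 0,"ty": 0,"tz": 0,"ax": 0,"ay": 0,"az": -1.45,"jaw": -0.6},{"tx": 0,"ty": 0,"tz": 0,"ax": 0,"ay": 0,"az": -1.45,"jaw": -0.6},{"tx": 0,"ty": 0,"tz": 0,"ax": 0,"ay": 0,"az": -1.45,"jaw": -0.6},{"tx": 0,"ty": 0,"tz": 0,"ax": 0,"ay": 0,"az": -1.45,"jaw": -0.6},{"tx": 0,"ty": 0,"tz": 0,"ax": 0,"ay": 0,"az": -1.45,"jaw": -0.6},{"tx": 0,"ty": 0,"tz": 0,"ax": 0,"ay": 0,"az": -1.45,"jaw": -0.6}]}}

```text
t: 23.1
eef_pos: [0.5151, 0.3034, 0.2315]
tcp_rot: [1.927, 1.595, 0.747]
ft_force: [0.3, -0.6, 0.4]
grip_width: 0.0703
```

Request:
{"op": "send_rows", "data": {"commands": [{"tx": 0,"ty": 0,"tz": 0,"ax": 0,"ay": 0,"az": -1.45,"jaw": -0.6},{"tx": 0,"ty": 0,"tz": 0,"ax": 0,"ay": 0,"az": -1.45,"jaw": -0.6},{"tx": 0,"ty": 0,"tz": 0,"ax": 0,"ay": 0,"az": -1.45,"jaw": -0.6},{"tx": 0,"ty": 0,"tz": 0,"ax": 0,"ay": 0,"az": -1.45,"jaw": -0.6},{"tx": 0,"ty": 0,"tz": 0,"ax": 0,"ay": 0,"az": -1.45,"jaw": -0.6},{"tx": 0,"ty": 0,"tz": 0,"ax": 0,"ay": 0,"az": -1.45,"jaw": -0.6},{"tx": 0,"ty": 0,"tz": 0,"ax": 0,"ay": 0,"az": -1.45,"jaw": -0.6},{"tx": 0,"ty": 0,"tz": 0,"ax": 0,"ay": 0,"az": -1.45,"jaw": -0.6},{"tx": 0,"ty": 0,"tz": 0,"ax": 0,"ay": 0,"az": -1.45,"jaw": -0.6},{"tx": 0,"ty": 0,"tz": 0,"ax": 0,"ay": 0,"az": -1.45,"jaw": -0.6}]}}

```text
t: 24.1
eef_pos: [0.5151, 0.3034, 0.2315]
tcp_rot: [0.363, 2.333, 0.083]
ft_force: [-0.4, 0.7, -0.3]
grip_width: 0.0702
```

```bash
python3 - <<'E'
from plan import *
s=bot.sense();print(s['joints'].round(3),s['eef_pos'],s['grip_width'],s['qd'].round(2))
rel(*grasp('darkL',1,.09));rel(*grasp('darkL',1,.04))
d=cap('top'); cv2.imwrite('pics/top3.png',cv2.resize(d['image'][120:360,140:500],(720,480)))
E
```

```text
[ 0.759 -0.378  1.851 -0.604  1.154 -0.401] [0.51509215 0.30341026 0.23147044] 0.07016463014812818 [-0.    0.   -0.   -0.    0.   -0.95]
t 24.1 T [109.1 -26.7  83.8] A [ 0.    -0.004 -0.239] deg 13.7 tgt [0.4945 0.3049 0.0929]
t 24.1 T [108.9 -26.6 133.8] A [ 0.    -0.004 -0.239] deg 13.7 tgt [0.5298 0.3024 0.0575]
```

View pics/top3.png

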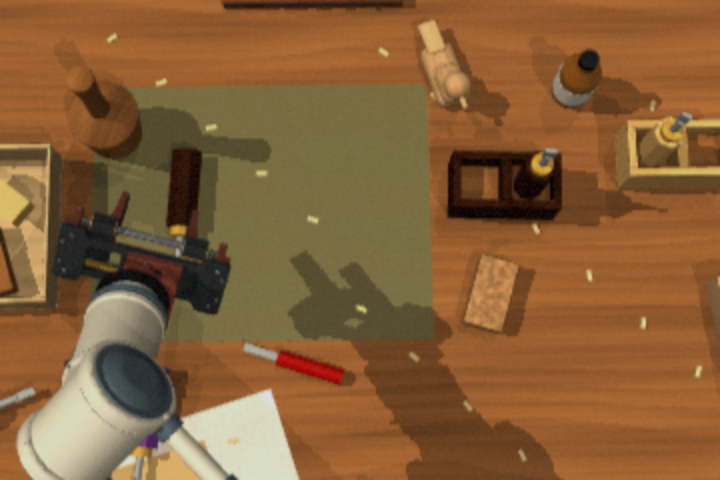

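The picture shows both stored gouges upright, at (535,175) and (668,140). The third gouge, at (183,190), lies in line with the gripper, and the tray and mallet are clear.

Request:
{"op": "send_rows", "data": {"commands": [{"tx": 20,"ty": -10,"tz": 10,"ax": 0,"ay": -0.002,"az": -0.14,"jaw": -0.6},{"tx": 45,"ty": -27,"tz": 35,"ax": 0,"ay": -0.004,"az": -0.239,"jaw": -0.6},{"tx": 80,"ty": -27,"tz": 65,"ax": 0,"ay": -0.004,"az": -0.239,"jaw": -0.6},{"tx": 109,"ty": -27,"tz": 84,"ax": 0,"ay": -0.004,"az": -0.239,"jaw": -0.6},{"tx": 109,"ty": -27,"tz": 110,"ax": 0,"ay": -0.004,"az": -0.239,"jaw": -0.6},{"tx": 109,"ty": -27,"tz": 134,"ax": 0,"ay": -0.004,"az": -0.239,"jaw": -0.6},{"tx": 109,"ty": -27,"tz": 134,"ax": 0,"ay": -0.004,"az": -0.239,"jaw": -0.6},{"tx": 109,"ty": -27,"tz": 134,"ax": 0,"ay": -0.004,"az": -0.239,"jaw": -0.6},{"tx": 109,"ty": -27,"tz": 134,"ax": 0,"ay": -0.004,"az": -0.239,"jaw": -0.6}]}}

```text
t: 25.05
eef_pos: [0.5295, 0.3045, 0.0585]
tcp_rot: [0.088, 2.353, -0.029]
ft_force: [-0.4, 0.1, 0.7]
grip_width: 0.0703
```

```bash
python3 - <<'E'
from plan import *
s=bot.sense();print(s['joints'].round(3),s['eef_pos'],s['grip_width'],s['ft_force'])
rel(*grasp('darkL',1,0))
E
```

```text
[ 0.739 -0.213  2.037 -0.739  0.861 -0.393] [0.52951524 0.30453634 0.05853846] 0.07033774171130283 [-0.39125287  0.13139321  0.66065901]
t 25.05 T [ 0.5 -2.2 41. ] A [ 0.002  0.001 -0.006] deg 0.4 tgt [0.558  0.3004 0.0292]
```

Request:
{"op": "send_rows", "data": {"commands": [{"tx": 0,"ty": -2,"tz": 20,"ax": 0,"ay": 0,"az": -0.006,"jaw": -0.6},{"tx": 0,"ty": -2,"tz": 41,"ax": 0,"ay": 0,"az": -0.006,"jaw": -0.6},{"tx": 0,"ty": -2,"tz": 41,"ax": 0,"ay": 0,"az": -0.006,"jaw": -0.6},{"tx": 0,"ty": -2,"tz": 41,"ax": 0,"ay": 0,"az": -0.006,"jaw": -0.6},{"tx": 0,"ty": -2,"tz": 41,"ax": 0,"ay": 0,"az": -0.006,"jaw": 1},{"tx": 0,"ty": -2,"tz": 41,"ax": 0,"ay": 0,"az": -0.006,"jaw": 1},{"tx": 0,"ty": -2,"tz": 41,"ax": 0,"ay": 0,"az": -0.006,"jaw": 1},{"tx": 0,"ty": -2,"tz": 41,"ax": 0,"ay": 0,"az": -0.006,"jaw": 1},{"tx": 0,"ty": -2,"tz": 41,"ax": 0,"ay": 0,"az": -0.006,"jaw": 1},{"tx": 0,"ty": -2,"tz": 41,"ax": 0,"ay": 0,"az": -0.006,"jaw": 1}]}}

```text
t: 26.05
eef_pos: [0.558, 0.301, 0.0282]
tcp_rot: [0.079, 2.355, -0.033]
ft_force: [-2.7, 0.1, 2.7]
grip_width: 0.0355
```

Request:
{"op": "send_rows", "data": {"commands": [{"tx": -35,"ty": 0,"tz": -35,"ax": 0,"ay": 0,"az": 0,"jaw": 1},{"tx": -70,"ty": 0,"tz": -70,"ax": 0,"ay": 0,"az": 0,"jaw": 1},{"tx": -105,"ty": 0,"tz": -105,"ax": 0,"ay": 0,"az": 0,"jaw": 1},{"tx": -140,"ty": 0,"tz": -140,"ax": 0,"ay": 0,"az": 0,"jaw": 1},{"tx": -160,"ty": 0,"tz": -160,"ax": 0,"ay": 0,"az": 0,"jaw": 1},{"tx": -165,"ty": 0,"tz": -165,"ax": 0,"ay": 0,"az": 0,"jaw": 1},{"tx": -165,"ty": 0,"tz": -165,"ax": 0,"ay": 0,"az": 0,"jaw": 1}]}}

```text
t: 26.75
eef_pos: [0.5581, 0.3009, 0.2613]
tcp_rot: [0.079, 2.355, -0.033]
ft_force: [0.4, -0.4, -1.1]
grip_width: 0.0355
```

```bash
python3 - <<'E'
from plan import *
s=bot.sense();print(s['joints'].round(3),s['eef_pos'],s['grip_width'],s['ft_force'])
p,r=place((.597,-.0785),.16,-8,-1); rel(p,r); q=p.copy(); q[1]=.1; rel(q,r)
E
```

```text
[ 0.691 -0.303  1.741 -0.564  1.143 -0.724] [0.55809318 0.30094448 0.26133433] 0.03552671160300594 [ 0.35513536 -0.40459569 -1.09717002]
t 26.75 T [ -31.2 -375.2   44. ] A [ 0.     0.079 -3.09 ] deg 177.1 tgt [ 0.5859 -0.0769  0.2522]
t 26.75 T [ -22.8 -198.6   35.6] A [ 0.     0.079 -3.09 ] deg 177.1 tgt [0.5859 0.1    0.2522]
```

Request:
{"op": "send_rows", "data": {"commands": [{"tx": -23,"ty": -199,"tz": 36,"ax": 0,"ay": 0,"az": 1.4,"jaw": 1},{"tx": -23,"ty": -199,"tz": 36,"ax": 0,"ay": 0,"az": 1.4,"jaw": 1},{"tx": -23,"ty": -199,"tz": 36,"ax": 0,"ay": 0,"az": 1.4,"jaw": 1},{"tx": -23,"ty": -199,"tz": 36,"ax": 0,"ay": 0,"az": 1.4,"jaw": 1},{"tx": -23,"ty": -199,"tz": 36,"ax": 0,"ay": 0,"az": 1.4,"jaw": 1},{"tx": -23,"ty": -199,"tz": 36,"ax": 0,"ay": 0,"az": 1.4,"jaw": 1},{"tx": -23,"ty": -199,"tz": 36,"ax": 0,"ay": 0,"az": 1.4,"jaw": 1},{"tx": -23,"ty": -199,"tz": 36,"ax": 0,"ay": 0,"az": 1.4,"jaw": 1},{"tx": -23,"ty": -199,"tz": 36,"ax": 0,"ay": 0,"az": 1.4,"jaw": 1},{"tx": -23,"ty": -199,"tz": 36,"ax": 0,"ay": 0,"az": 1.4,"jaw": 1}]}}

```text
t: 27.75
eef_pos: [0.5855, 0.0992, 0.2467]
tcp_rot: [1.65, 1.822, 0.622]
ft_force: [0.3, 0.2, -0.6]
grip_width: 0.0356
```

```bash
python3 - <<'E'
from plan import *
s=bot.sense();print(s['joints'].round(3),s['eef_pos'],s['grip_width'],s['ft_force'])
p,r=place((.597,-.0785),.16,-8,-1); rel(p,r); q=p.copy(); q[1]=.05; rel(q,r)
E
```

```text
[ 0.22  -0.541  1.938 -0.241  1.001  0.173] [0.58548426 0.09920924 0.24665931] 0.03559713421586976 [ 0.29123781  0.22197121 -0.61704027]
t 27.75 T [-175.4  -16.8    4.9] A [-0.043 -0.038  1.789] deg 102.5 tgt [ 0.5859 -0.0769  0.2522]
t 27.75 T [-49.5  -1.7  -1.3] A [-0.043 -0.038  1.789] deg 102.5 tgt [0.5859 0.05   0.2522]
```

Request:
{"op": "send_rows", "data": {"commands": [{"tx": -49,"ty": -2,"tz": -1,"ax": -0.034,"ay": -0.03,"az": 1.43,"jaw": 1},{"tx": -49,"ty": -2,"tz": -1,"ax": -0.034,"ay": -0.03,"az": 1.43,"jaw": 1},{"tx": -49,"ty": -2,"tz": -1,"ax": -0.034,"ay": -0.03,"az": 1.43,"jaw": 1},{"tx": -49,"ty": -2,"tz": -1,"ax": -0.034,"ay": -0.03,"az": 1.43,"jaw": 1},{"tx": -49,"ty": -2,"tz": -1,"ax": -0.034,"ay": -0.03,"az": 1.43,"jaw": 1},{"tx": -49,"ty": -2,"tz": -1,"ax": -0.034,"ay": -0.03,"az": 1.43,"jaw": 1},{"tx": -49,"ty": -2,"tz": -1,"ax": -0.034,"ay": -0.03,"az": 1.43,"jaw": 1},{"tx": -49,"ty": -2,"tz": -1,"ax": -0.034,"ay": -0.03,"az": 1.43,"jaw": 1},{"tx": -49,"ty": -2,"tz": -1,"ax": -0.034,"ay": -0.03,"az": 1.43,"jaw": 1},{"tx": -49,"ty": -2,"tz": -1,"ax": -0.034,"ay": -0.03,"az": 1.43,"jaw": 1}]}}

```text
t: 28.75
eef_pos: [0.586, 0.0507, 0.2519]
tcp_rot: [2.726, 0.305, 1.114]
ft_force: [0.7, -0.4, -2.1]
grip_width: 0.0358
```

```bash
python3 - <<'E'
from plan import *
s=bot.sense();print(s['joints'].round(3),s['eef_pos'],s['grip_width'],s['ft_force'])
p,r=place((.597,-.0785),.16,-8,-1); rel(p,r)
E
```

```text
[ 0.126 -0.574  1.956 -0.212  0.995  1.518] [0.58604333 0.0506565  0.2518783 ] 0.03576685839951466 [ 0.71304327 -0.36267477 -2.0885959 ]
t 28.75 T [-32.5 122.9  11. ] A [-0.009 -0.008  0.358] deg 20.5 tgt [ 0.5859 -0.0769  0.2522]
```

Request:
{"op": "send_rows", "data": {"commands": [{"tx": -11,"ty": 41,"tz": 4,"ax": -0.003,"ay": -0.003,"az": 0.12,"jaw": 1},{"tx": -22,"ty": 82,"tz": 7,"ax": -0.006,"ay": -0.005,"az": 0.24,"jaw": 1},{"tx": -32,"ty": 123,"tz": 11,"ax": -0.009,"ay": -0.008,"az": 0.358,"jaw": 1},{"tx": -32,"ty": 123,"tz": 11,"ax": -0.009,"ay": -0.008,"az": 0.358,"jaw": 1},{"tx": -32,"ty": 123,"tz": 11,"ax": -0.009,"ay": -0.008,"az": 0.358,"jaw": 1},{"tx": -32,"ty": 123,"tz": 11,"ax": -0.009,"ay": -0.008,"az": 0.358,"jaw": 1}]}}

```text
t: 29.35
eef_pos: [0.5873, -0.076, 0.2556]
tcp_rot: [2.846, -0.19, 1.183]
ft_force: [-0.1, 0.5, -0.4]
grip_width: 0.0356
```

```bash
python3 - <<'E'
from plan import *
s=bot.sense();print(s['joints'].round(3),s['eef_pos'],s['grip_width'],s['ft_force'])
held((.597,-.0785),'e1')
rel(*place((.597,-.0785),.09,-8,-1))
im=cv2.resize(cv2.imread('pics/top_e1.png')[150:280,320:520],(600,390));im2=cv2.resize(cv2.imread('pics/side_e1.png')[80:240,190:430],(585,390))
cv2.imwrite('pics/c3.png',cv2.resize(np.hstack([im,im2]),(800,263)))
E
```

```text
[-0.218 -0.586  1.955  0.069  0.986  1.472] [ 0.58730424 -0.07601282  0.25559822] 0.03559869589599554 [-0.05038141  0.47085118 -0.44993535]
side 0.15 81 [ 0.5969 -0.0622  0.1713] 0.1629 0.1796
side 0.18 151 [ 0.5966 -0.0619  0.1949] 0.18 0.2099
side 0.23 53 [ 0.5932 -0.0562  0.2384] 0.231 0.2499
side 0.25 76 [ 0.6033 -0.0626  0.262 ] 0.25 0.27
t 29.45 T [-54.2   1.7  51.6] A [-0.003 -0.005  0.007] deg 0.5 tgt [ 0.5859 -0.0769  0.1822]
```

View pics/c3.png

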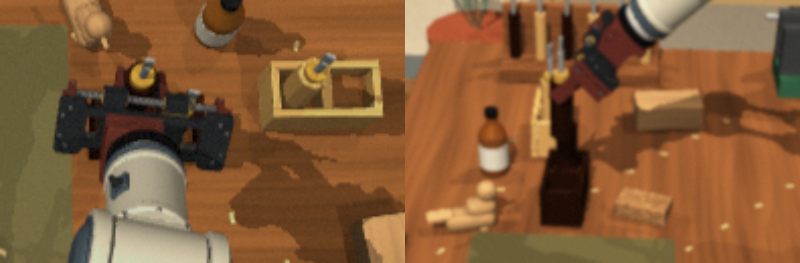

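The gouge is upright over the left bay, with its axis at about (0.597, -0.080). By geometry the gripper body clears the neighbouring gouge by about 10 mm. I lower it.

Request:
{"op": "send_rows", "data": {"commands": [{"tx": -14,"ty": 2,"tz": 13,"ax": -0.003,"ay": -0.005,"az": 0.007,"jaw": 1},{"tx": -28,"ty": 2,"tz": 26,"ax": -0.003,"ay": -0.005,"az": 0.007,"jaw": 1},{"tx": -42,"ty": 2,"tz": 39,"ax": -0.003,"ay": -0.005,"az": 0.007,"jaw": 1},{"tx": -54,"ty": 2,"tz": 52,"ax": -0.003,"ay": -0.005,"az": 0.007,"jaw": 1},{"tx": -54,"ty": 2,"tz": 52,"ax": -0.003,"ay": -0.005,"az": 0.007,"jaw": 1},{"tx": -54,"ty": 2,"tz": 52,"ax": -0.003,"ay": -0.005,"az": 0.007,"jaw": 1}]}}

```text
t: 30.05
eef_pos: [0.5866, -0.0776, 0.1836]
tcp_rot: [2.846, -0.2, 1.182]
ft_force: [0.5, 0.1, -1.3]
grip_width: 0.0355
```

```bash
python3 - <<'E'
from plan import *
s=bot.sense();print(s['eef_pos'],s['ft_force'].round(2))
rel(*place((.597,-.0785),.041,-8,-1))
E
```

```text
[ 0.58657837 -0.07763522  0.1836    ] [ 0.45  0.1  -1.32]
t 30.05 T [-36.2  -0.6  35. ] A [ 0.    -0.001 -0.001] deg 0.1 tgt [ 0.5859 -0.0769  0.1332]
```

Request:
{"op": "send_rows", "data": {"commands": [{"tx": -6,"ty": 0,"tz": 6,"ax": 0,"ay": 0,"az": 0,"jaw": 1},{"tx": -12,"ty": 0,"tz": 12,"ax": 0,"ay": 0,"az": 0,"jaw": 1},{"tx": -18,"ty": 0,"tz": 18,"ax": 0,"ay": 0,"az": 0,"jaw": 1},{"tx": -24,"ty": 0,"tz": 24,"ax": 0,"ay": 0,"az": 0,"jaw": 1},{"tx": -29,"ty": 0,"tz": 29,"ax": 0,"ay": 0,"az": 0,"jaw": 1},{"tx": -33,"ty": 0,"tz": 33,"ax": 0,"ay": 0,"az": 0,"jaw": 1},{"tx": -35,"ty": 0,"tz": 35,"ax": 0,"ay": 0,"az": 0,"jaw": 1},{"tx": -35,"ty": 0,"tz": 35,"ax": 0,"ay": 0,"az": 0,"jaw": 1}]}}

```text
t: 30.85
eef_pos: [0.5864, -0.0788, 0.1334]
tcp_rot: [2.846, -0.203, 1.18]
ft_force: [1.0, 0.3, -1.4]
grip_width: 0.0354
```

Request:
{"op": "send_rows", "data": {"commands": [{"tx": -0.7,"ty": 0,"tz": 0.7,"ax": 0,"ay": 0,"az": 0,"jaw": 1},{"tx": -1.4,"ty": 0,"tz": 1.4,"ax": 0,"ay": 0,"az": 0,"jaw": 1},{"tx": -1.4,"ty": 0,"tz": 1.4,"ax": 0,"ay": 0,"az": 0,"jaw": 1}]}}

```text
t: 31.15
eef_pos: [0.5866, -0.0788, 0.1323]
tcp_rot: [2.845, -0.203, 1.182]
ft_force: [0.7, 1.4, -0.9]
grip_width: 0.0357
```

Request:
{"op": "send_rows", "data": {"commands": [{"tx": -0.7,"ty": 0,"tz": 0.7,"ax": 0,"ay": 0,"az": 0,"jaw": 1},{"tx": -1.4,"ty": 0,"tz": 1.4,"ax": 0,"ay": 0,"az": 0,"jaw": 1},{"tx": -1.4,"ty": 0,"tz": 1.4,"ax": 0,"ay": 0,"az": 0,"jaw": 1}]}}

```text
t: 31.45
eef_pos: [0.5865, -0.0788, 0.1299]
tcp_rot: [2.846, -0.203, 1.181]
ft_force: [0.5, 0.3, -1.4]
grip_width: 0.0358
```

Request:
{"op": "send_rows", "data": {"commands": [{"tx": -0.7,"ty": 0,"tz": 0.7,"ax": 0,"ay": 0,"az": 0,"jaw": 1},{"tx": -1.2,"ty": 0,"tz": 1.2,"ax": 0,"ay": 0,"az": 0,"jaw": 1},{"tx": -1.2,"ty": 0,"tz": 1.2,"ax": 0,"ay": 0,"az": 0,"jaw": 1}]}}

```text
t: 31.75
eef_pos: [0.5865, -0.0788, 0.1282]
tcp_rot: [2.846, -0.203, 1.181]
ft_force: [0.3, -0.3, -0.8]
grip_width: 0.0355
```

Request:
{"op": "send_rows", "data": {"commands": [{"tx": -0.7,"ty": 0,"tz": 0.7,"ax": 0,"ay": 0,"az": 0,"jaw": 1},{"tx": -0.7,"ty": 0,"tz": 0.7,"ax": 0,"ay": 0,"az": 0,"jaw": 1},{"tx": -0.7,"ty": 0,"tz": 0.7,"ax": 0,"ay": 0,"az": 0,"jaw": 1}]}}

```text
t: 32.05
eef_pos: [0.5866, -0.0788, 0.1274]
tcp_rot: [2.845, -0.203, 1.181]
ft_force: [-0.2, 0.5, -1.3]
grip_width: 0.0359
```

Request:
{"op": "send_rows", "data": {"commands": [{"tx": -0.6,"ty": 0,"tz": 0.6,"ax": 0,"ay": 0,"az": 0,"jaw": 1},{"tx": -0.6,"ty": 0,"tz": 0.6,"ax": 0,"ay": 0,"az": 0,"jaw": 1},{"tx": -0.6,"ty": 0,"tz": 0.6,"ax": 0,"ay": 0,"az": 0,"jaw": 1}]}}

```text
t: 32.35
eef_pos: [0.5868, -0.0788, 0.127]
tcp_rot: [2.845, -0.203, 1.183]
ft_force: [-0.4, 0.2, -0.1]
grip_width: 0.0358
```

Request:
{"op": "send_rows", "data": {"commands": [{"tx": -0.5,"ty": 0,"tz": 0.5,"ax": 0,"ay": 0,"az": 0,"jaw": 1},{"tx": -0.5,"ty": 0,"tz": 0.5,"ax": 0,"ay": 0,"az": 0,"jaw": 1},{"tx": -0.5,"ty": 0,"tz": 0.5,"ax": 0,"ay": 0,"az": 0,"jaw": 1}]}}

```text
t: 32.65
eef_pos: [0.5869, -0.0789, 0.1268]
tcp_rot: [2.844, -0.203, 1.184]
ft_force: [-2.0, 0.6, 4.2]
grip_width: 0.0361
```

Request:
{"op": "send_rows", "data": {"commands": [{"tx": -0.5,"ty": 0,"tz": 0.5,"ax": 0,"ay": 0,"az": 0,"jaw": 1},{"tx": -0.5,"ty": 0,"tz": 0.5,"ax": 0,"ay": 0,"az": 0,"jaw": 1},{"tx": -0.5,"ty": 0,"tz": 0.5,"ax": 0,"ay": 0,"az": 0,"jaw": 1}]}}

```text
t: 32.95
eef_pos: [0.5871, -0.0789, 0.1266]
tcp_rot: [2.844, -0.203, 1.185]
ft_force: [-4.3, -0.2, 6.0]
grip_width: 0.0364
```

The cork is felt at 6 N. I ease off slightly and release with a small opening because of the neighbouring gouge.

Request:
{"op": "send_rows", "data": {"commands": [{"tx": 0.4,"ty": 0,"tz": -0.4,"ax": 0,"ay": 0,"az": 0,"jaw": 1},{"tx": 0.4,"ty": 0,"tz": -0.4,"ax": 0,"ay": 0,"az": 0,"jaw": 0.1},{"tx": 0.4,"ty": 0,"tz": -0.4,"ax": 0,"ay": 0,"az": 0,"jaw": -0.07},{"tx": 0.4,"ty": 0,"tz": -0.4,"ax": 0,"ay": 0,"az": 0,"jaw": -0.07},{"tx": 0.4,"ty": 0,"tz": -0.4,"ax": 0,"ay": 0,"az": 0,"jaw": -0.07},{"tx": 0.4,"ty": 0,"tz": -0.4,"ax": 0,"ay": 0,"az": 0,"jaw": -0.07}]}}

```text
t: 33.55
eef_pos: [0.5865, -0.0788, 0.1253]
tcp_rot: [2.846, -0.203, 1.181]
ft_force: [-0.8, 0.1, -0.9]
grip_width: 0.047
```

Request:
{"op": "send_rows", "data": {"commands": [{"tx": 0,"ty": 0,"tz": -8,"ax": 0,"ay": 0,"az": 0,"jaw": -0.07},{"tx": 0,"ty": 0,"tz": -20,"ax": 0,"ay": 0,"az": 0,"jaw": -0.07},{"tx": 0,"ty": 0,"tz": -40,"ax": 0,"ay": 0,"az": 0,"jaw": -0.07},{"tx": 0,"ty": 0,"tz": -70,"ax": 0,"ay": 0,"az": 0,"jaw": -0.07},{"tx": 0,"ty": 0,"tz": -100,"ax": 0,"ay": 0,"az": 0,"jaw": -0.07},{"tx": 0,"ty": 0,"tz": -110,"ax": 0,"ay": 0,"az": 0,"jaw": -0.07},{"tx": 0,"ty": 0,"tz": -110,"ax": 0,"ay": 0,"az": 0,"jaw": -0.07},{"tx": 0,"ty": 0,"tz": -110,"ax": 0,"ay": 0,"az": 0,"jaw": -0.07}]}}

```text
t: 34.35
eef_pos: [0.5117, -0.0681, 0.2029]
tcp_rot: [2.846, -0.203, 1.179]
ft_force: [-0.4, 0.8, -0.6]
grip_width: 0.047
```

```bash
python3 - <<'E'
from plan import *
s=bot.sense();print(s['eef_pos'],s['ft_force'].round(2),s['qd'].round(2),s['t'])
d=cap('side');W=pts(d);dt=cap('top');Wt=pts(dt);W0=pts(dict(np.load('top0.npz')))
for b in((.597,-.0785),(.595,-.1435),(.635,-.3015)):
    for lo,hi in((.08,.13),(.16,.18),(.18,.2),(.2,.22)):
        M=(np.hypot(W[...,0]-b[0],W[...,1]-b[1])<.035)&(W[...,2]>lo)&(W[...,2]<hi); print(b,lo,M.sum(),np.median(W[M],0).round(4) if M.sum() else '')
for k,(a,b,c,e) in dict(mallet=(170,150,212,200),bird=(345,130,378,176),bottle=(415,145,442,175),sand=(370,243,402,290),knife=(260,288,316,315),blank=(495,252,540,314)).items():
    f=lambda P:P[P[:,2]>.012].mean(0); print(k,((f(Wt[b:e,a:c].reshape(-1,3))-f(W0[b:e,a:c].reshape(-1,3)))*1e3).round(1))
cv2.imwrite('pics/top4.png',cv2.resize(dt['image'][120:360,180:540],(720,480)))
E
```

```text
[ 0.51172859 -0.06811465  0.20294429] [-0.41  0.78 -0.61] [0.   0.   0.01 0.   0.   0.  ] 34.35
(0.597, -0.0785) 0.08 214 [ 0.5965 -0.0658  0.1053]
(0.597, -0.0785) 0.16 26 [ 0.5967 -0.0775  0.1688]
(0.597, -0.0785) 0.18 18 [ 0.5966 -0.0774  0.1859]
(0.597, -0.0785) 0.2 4 [ 0.5976 -0.0792  0.2022]
(0.595, -0.1435) 0.08 53 [ 0.5805 -0.133   0.1161]
(0.595, -0.1435) 0.16 19 [ 0.5945 -0.14    0.1709]
(0.595, -0.1435) 0.18 17 [ 0.5941 -0.1374  0.1904]
(0.595, -0.1435) 0.2 11 [ 0.5948 -0.1381  0.2088]
(0.635, -0.3015) 0.08 182 [ 0.6325 -0.286   0.1044]
(0.635, -0.3015) 0.16 19 [ 0.6352 -0.2966  0.1695]
(0.635, -0.3015) 0.18 18 [ 0.6348 -0.2957  0.1918]
(0.635, -0.3015) 0.2 17 [ 0.6347 -0.2989  0.2098]
mallet [0.1 0.1 0.3]
bird [-0.1  0.   0.2]
bottle [ 0.1 -0.   0.2]
sand [-45.9  40.8 315.3]
knife [0.4 1.7 0.1]
blank [ 0.  -0.1  0.3]
```

View pics/top4.png

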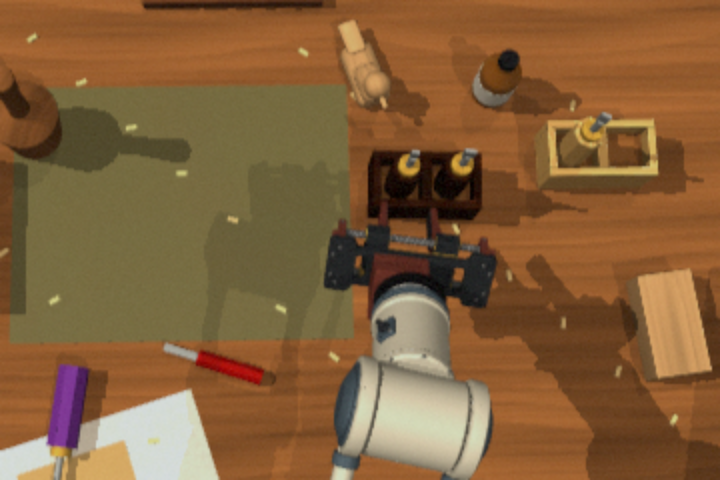

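All three gouges stand upright, at (405,178), (455,178) and (583,140). The arm hides the sanding block from the top view, so I check it in the side view and then hand in.

```bash
python3 - <<'E'
from plan import *
f=lambda W:W[(W[...,0]>.39)&(W[...,0]<.53)&(W[...,1]>-.15)&(W[...,1]<-.03)&(W[...,2]>.015)&(W[...,2]<.045)]
a=f(pts(dict(np.load('side0.npz')))).mean(0);b=f(pts(cap('side'))).mean(0);print('sand shift mm',((b-a)*1e3).round(1))
bot.close_job()
E
```

```text
sand shift mm [ 0.2 -0.3  0. ]
the job is handed in; nothing more can be done
```

All three gouges are standing in their stands, handle down and edge up, and I handed the job in at about 34.5 s of the 72 s allowed. The interface gave no verdict.

- **Placing:** The pale gouge is in the left bay of the pale stand, and the two dark ones fill the right and left bays of the dark stand. I gripped each with the tool tilted 45°, turned it upright with a half turn, and lowered it in steps of about 0.5–2 mm. I let go once I felt the cork, at 3–6 N on the wrist sensor.
- **Standing:** In the last images the shanks are upright to within a few millimetres, over their bays. The gripper was open and clear of everything, and the arm was at rest.
- **Bystanders:** The mallet, bird, bottle, blank and sanding block measured within 0.5 mm of where they started. The knife measured 1.7 mm off, well inside the 20 mm limit. The arm hid the sanding block from the top view, so I checked it from the side.
- **Disagreement:** The cork heights I felt came out about 1–1.5 mm above the camera estimates of 43.5, 42 and 33 mm, which is within the calibration.
- **Mishaps:** One move call was refused because keys were missing. On the last gouge I switched to the opposite half-turn grasp because joint 6 was near its limit. Neither affected the result.

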